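Clear the demoulding bench

ROBOT

A 6-joint arm with a two-finger parallel gripper is mounted at the origin on the work surface. World frame = base frame: x ahead of the robot, y to its left, z up, the work surface at z = 0. Lengths are in mm, angles in degrees, forces in N, time in s.
With the tool pointing down it reaches from about 350 to 850 mm from the base axis. Payload 8.1 kg.
Tool frame: the origin (TCP) lies at the very end of the fingers, on their centre line; the grasp point (between the pads) lies 19 mm behind it; z points along the fingers, y is the direction in which the jaws open and shut (so a half turn about z gives the same grasp; the last joint's range is limited). The gripper opens to 85 mm and grips with 20 to 120 N. Pads are 22 mm wide; open, the fingers measure 114 mm over their backs; the gripper's body (76 mm by 85 mm) begins 54 mm behind the grasp point. The pads swing forward as they close: fully open they stand 13 mm farther back than shut.
Start: joints at [-77.2, 7.471, 85.268, -0, 87.261, -4.893], TCP at [182.369, -571.617, 193.392] pointing down, gripper open.
Joint ranges: [-169.43, 169.43], [-51.17, 129.36], [1.28, 143.12], [-76.62, 256.62], [0, 156.53], [-152.29, 152.29]. Speed limits (degrees/s): [136.94, 136.94, 159.86, 180, 180, 180].

INTERFACE

Orientations are given as [roll, pitch, yaw] about the fixed x, y, z axes, in that order (R = Rz(yaw) Ry(pitch) Rx(roll)).
In Python, from bench import r, eyes gives the robot as it stands. The module is installed in compiled form; this text tells all that it offers.
- The arm moves only by the tool play_rows, never from a script. Its argument "deltas" is a list of rows, each a list of 3 entries, a list of its own where there are three numbers: the shift along the tool's x, y, z in m, then the turn, a rotation vector about the tool's x, y, z in rad, then the closure, from 0 (fully open) to 1 (shut). A call has 1 to 8 rows; each row shifts and turns the pose as measured when the row begins, along the tool's axes as they then stand; what a row does not reach is not made up. A row lasts 1/8 s, in which the tool goes at most 62.5 mm and 10.7 degrees, less where a joint would pass 70% of its speed; a pose out of reach is approached as far as the arm can. A call with a gripper value outside its range is refused whole. The fingers move at their own pace and stop on an object; "force" is the grip in N (left out, the last holds). Time passes only in rows, so rows that do not move let the fingers close. It gives the time, the measured TCP pose, the force and the opening at its end, in the units of the state.
- r.sense(): the state, without advancing time (a new reading comes with each control period).
- eyes.snapshot(name): name is "scene" or "side" or "wrist"; returns the picture (400x640x3 uint8, red, green, blue); there is no depth.
- eyes.get_calibration(name): a dict with "mtx" (3x3 intrinsics, pixels), "R" (3x3) and "t" (3): a world point X has camera coordinates R X + t; the wrist camera has in their place "T_tool_cam" (4x4, takes a point from camera to tool coordinates, whose origin is the TCP and whose axes are the flange's). Camera axes: x right, y down, z forward; pixel columns grow to the right and rows downward; lengths in mm; the calibration is good to about 2 mm. A picture is of the moment at which its call begins: read the wrist's pose just before it. get_calibration takes no time and is no camera call.
- r.hand_in(): hands the job in, once; it reports no verdict.
The state is a dict: "time": time; "joint_pos": joint angles; "qd": joint speeds; "joint_efforts": joint torques, N m; "tool_pos": TCP position; "tcp_rot": TCP orientation; "ft_force": force on the tool from outside, world axes, zero at the start; "wrist_torque": the same for the moment, N m; "finger_gap": finger opening in mm.
Only numpy, scipy, OpenCV 4.12 (cv2) and the standard library are available. Lean on these libraries where they do the work, as an engineer would, in place of code of your own. Each camera call takes 0.05 s, during which the arm holds its last target. There are 200 camera calls.

TASK

Sort what is left on the demoulding bench: the two black form-board offcuts into the blue tray, the two grey concrete spacer blocks into the yellow tray, and the red-handled scraper into the green tray. Lay each thing flat on its tray's floor, the same way up as it lies now, with nothing on top of anything else. Leave the cast concrete frame and the oil bottle where they stand.

Things in the scene. Friction and masses are not known exactly. Their poses are not given: they have to be found in the camera images.
- strip_long: Loose black plastic offcut of form board, 110 (x) x 30 (y) x 12 mm (z), about 45 g, lying flat on the table. Origin: centre of its underside; x along its length, z up.
- strip_short: Loose black plastic offcut of form board, 90 (x) x 36 (y) x 12 mm (z), about 40 g, lying flat on the table. Origin: centre of its underside; x along its length, z up.
- scraper: Loose flat scraper, 140 mm long, about 100 g, lying flat along its x. Red handle with a black end, 24 mm wide (y) and 20 mm high, from x = -70 to +20 mm; steel blade 30 mm wide and 4 mm thick at the bottom from x = +20 to +70 mm. Origin: middle of its length, on its underside (under the handle, close to its centre of mass); z up.
- blue_tray: Fixed open-topped blue plastic tray for the black form-board offcuts, 150 (its x) x 200 (its y) x 40 mm high, walls and floor 4 mm thick (inside 142 x 192 mm, floor 4 mm above the table). Origin: centre of its underside, on the table; z up. It stands on the table with its long side roughly across the robot's front, turned by at most 0.12 rad; which of the three trays is left, middle or right changes.
- yellow_tray: Fixed open-topped yellow plastic tray for the concrete spacers, 150 (its x) x 200 (its y) x 40 mm high, walls and floor 4 mm thick (inside 142 x 192 mm, floor 4 mm above the table). Origin: centre of its underside, on the table; z up. It stands on the table with its long side roughly across the robot's front, turned by at most 0.12 rad; which of the three trays is left, middle or right changes.
- green_tray: Fixed open-topped green plastic tray for the scraper, 150 (its x) x 200 (its y) x 40 mm high, walls and floor 4 mm thick (inside 142 x 192 mm, floor 4 mm above the table). Origin: centre of its underside, on the table; z up. It stands on the table with its long side roughly across the robot's front, turned by at most 0.12 rad; which of the three trays is left, middle or right changes.
- casting: Bystander: loose open frame of cast grey concrete, 130 (x) x 100 (y) x 80 mm high, bars 20 mm thick, 0.7 kg, standing at one end of the work area. Origin: centre of its underside. Leave alone.
- oil_bottle: Bystander: amber bottle of release oil with a black cap, 60 mm diameter, 150 mm high, 0.4 kg, standing upright at the other end of the work area. Origin: centre of its underside. Leave alone.
- spacer_a: Loose grey concrete spacer block (one of two alike), 50 (x) x 40 (y) x 36 mm (z), about 150 g, with a groove 16 mm wide and 11 mm deep along x in its top, standing groove up on the table. Origin: centre of its underside; z up.
- spacer_b: Loose grey concrete spacer block (one of two alike), 50 (x) x 40 (y) x 36 mm (z), about 150 g, with a groove 16 mm wide and 11 mm deep along x in its top, standing groove up on the table. Origin: centre of its underside; z up.
Not all that is in view belongs to the job. What is shaped like the spacer_b but orange is not meant.

How it is judged:
By the outcome, as a careful person would: the job done as asked, in the order asked, and still so for the second after the job is handed in, with the robot touching nothing.
It also fails if it takes over 128 s, if anything falls off the work surface, if the arm or the gripper's body presses on something with over 40 N, if the wrist force passes 120 N, or if a joint passes its speed limit or range.

## Working session

There is one attempt and no reset: what is moved stays moved. The work goes in short steps, Python scripts to look and compute and a tool call to move; the robot and the scene stay as the last step left them, time stands still between calls to the robot, and variables do not carry over. Pictures are saved under pics/ and viewed, about 12 in all and at most 16, crops included, and the job is handed in when it is done.

Besides the shell and the picture viewer there is one more tool, called after "Emit:" as a command line: name --argument value ..., lists and objects as JSON in quotes. play_rows: Moves the arm, as the interface text tells. Its arguments: {"type":"object","properties":{"deltas":{"type":"array"},"force":{"type":"number"}},"required":["deltas"]}

```bash
mkdir -p pics
python3 - <<'E'
from bench import r,eyes
import cv2,numpy as np
print(r.sense())
for n in("scene","side","wrist"):
    c=eyes.get_calibration(n); print(n,{k:np.round(v,3).tolist() for k,v in c.items()})
    im=eyes.snapshot(n); cv2.imwrite(f"pics/{n}0.png",im[:,:,::-1])
E
```

```text
{'time': 0.0, 'joint_pos': array([-7.72007459e+01,  7.51504646e+00,  8.53303235e+01,  7.38629267e-05,
        8.72626581e+01, -4.89269408e+00]), 'qd': array([-0.03945851, -0.02588785,  0.12188001, -0.06375211,  0.04035225,
        0.02548741]), 'joint_efforts': array([-3.78418787e-03, -5.69405615e+01, -5.00557244e+01, -3.72476607e-04,
        1.43785664e-02, -3.82271980e-05]), 'tool_pos': array([ 182.22370345, -570.99273623,  192.33515021]), 'tcp_rot': array([-1.79892372e+02, -9.28719855e-03,  1.76919358e+01]), 'ft_force': array([ 0.47892088, -0.19928699, -0.37382612]), 'wrist_torque': array([-0.04900529, -0.01178001, -0.00729501]), 'finger_gap': 85.61786313760379}
scene {'mtx': [[507.366, 0.0, 317.468], [0.0, 507.366, 196.701], [0.0, 0.0, 1.0]], 'R': [[-0.705, 0.709, -0.004], [0.572, 0.565, -0.595], [-0.42, -0.422, -0.804]], 't': [332.976, -272.497, 1984.628]}
side {'mtx': [[449.89, 0.0, 325.993], [0.0, 449.89, 198.63], [0.0, 0.0, 1.0]], 'R': [[-0.934, -0.356, -0.01], [-0.239, 0.647, -0.724], [0.264, -0.674, -0.69]], 't': [460.378, 160.118, 1098.682]}
wrist {'mtx': [[304.407, 0.0, 319.065], [0.0, 304.407, 205.803], [0.0, 0.0, 1.0]], 'T_tool_cam': [[0.001, -0.955, -0.296, 75.118], [1.0, 0.001, 0.0, -0.275], [-0.0, -0.296, 0.955, -179.696], [0.0, 0.0, 0.0, 1.0]]}
```

View pics/scene0.png

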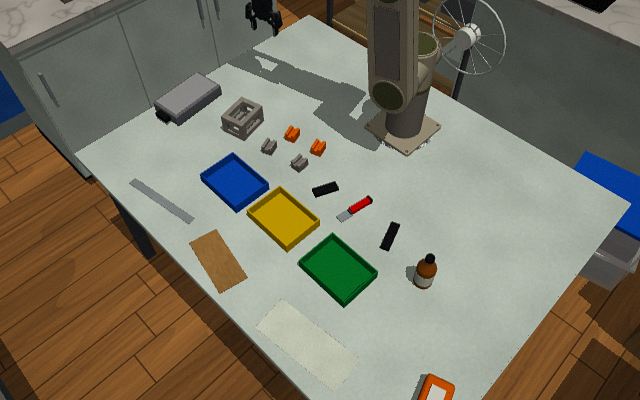

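View pics/side0.png

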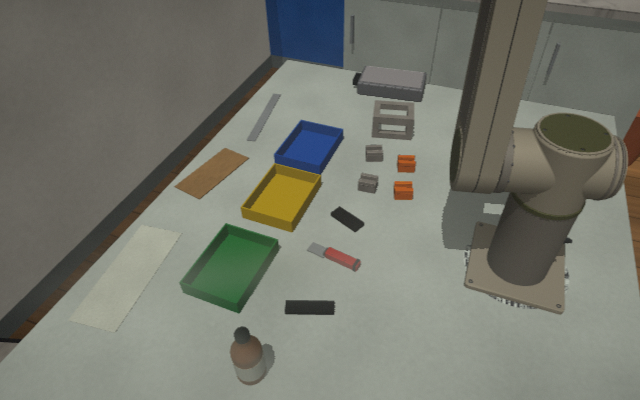

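The scene view shows the trays blue (235,180), yellow (284,217) and green (338,268). The scraper is at (355,208), the strips at (325,189) and (390,236), the spacers at (269,146) and (299,162), and the orange decoys at (292,133) and (318,147). The side view agrees: strips (347,218) and (310,307), scraper (334,256), spacers (374,152) and (368,182). Next I'll measure by ray casting.

```bash
cat > h.py <<'E'
import cv2,numpy as np
from scipy.spatial.transform import Rotation as Ro
from bench import r,eyes
def cam(n,s=None):
    c=eyes.get_calibration(n);K=np.array(c["mtx"])
    if n!="wrist":
        R=np.array(c["R"]);return K,R.T,-R.T@np.array(c["t"])
    s=s or r.sense();T=np.array(c["T_tool_cam"]);Rt=Ro.from_euler("xyz",s["tcp_rot"],degrees=True).as_matrix()
    return K,Rt@T[:3,:3],Rt@T[:3,3]+s["tool_pos"]
def cast(C,p,z):
    K,R,o=C;p=np.asarray(p,float).reshape(-1,2)
    d=np.c_[p,np.ones(len(p))]@np.linalg.inv(K).T@R.T
    return (o+d*((z-o[2])/d[:,2])[:,None])[:,:2]
def mask(im,col):
    h,s,v=cv2.split(cv2.cvtColor(np.ascontiguousarray(im),cv2.COLOR_RGB2HSV))
    m={"black":(v<60)&(s<120),"blue":(h>105)&(h<125)&(s>150),"yellow":(h>18)&(h<30)&(s>150),
       "green":(h>50)&(h<80)&(s>150),"red":((h<5)|(h>172))&(s>120),"orange":(h>=6)&(h<16)&(s>180),
       "grey":(s<45)&(v<150)&(v>50)}[col]
    return m.astype(np.uint8)*255
def blobs(m,amin=60,amax=1e5):
    m=cv2.morphologyEx(m,cv2.MORPH_OPEN,np.ones((2,2)))
    cs=cv2.findContours(m,cv2.RETR_EXTERNAL,cv2.CHAIN_APPROX_NONE)[0]
    return [c.reshape(-1,2) for c in cs if amin<cv2.contourArea(c)<amax]
def rect(P):
    (x,y),(w,h),a=cv2.minAreaRect(P.astype(np.float32))
    if w<h:w,h,a=h,w,a+90
    return np.round([x,y,w,h,(a+90)%180-90],1)
E
python3 - <<'E'
from h import *
for n in("side","scene"):
    C=cam(n);im=eyes.snapshot(n)
    for col,z in(("black",9),("red",12),("blue",40),("yellow",40),("green",40),("grey",30)):
        for c in blobs(mask(im,col)):
            P=cast(C,c,z);q=rect(P)
            if 250<q[0]<850 and abs(q[1])<500 and q[2]<320: print(n,col,c.mean(0).round(),q)
E
```

```text
side black [245. 333.] [524.2 399.1  35.5  14.9 -15.9]
side black [310. 308.] [418.4 294.4 107.   31.   20.5]
side black [348. 220.] [427.8   7.4  91.   39.6 -23.4]
side red [341. 257.] [402.3 135.1  73.4  20.9  -9.6]
side blue [312. 145.] [ 633.1 -229.   211.   147.7   89. ]
side yellow [284. 197.] [613.7  10.9 229.1 162.7  88.8]
side grey [234. 378.] [501.5 489.1 166.5 113.3  20.6]
side grey [243. 335.] [519.4 416.9  38.8  36.4 -69.4]
side grey [313. 303.] [414.  301.8 112.4  25.3  20.5]
side grey [191. 278.] [699.5 329.5  35.1  19.9  80. ]
side grey [273. 293.] [510.5 297.9 154.6  76.   88.8]
side grey [318. 251.] [455.  150.   50.9  34.5  -8.6]
side grey [369. 184.] [ 412.1 -128.2   80.5   60.7  -86.4]
side grey [375. 154.] [ 433.4 -264.7   91.1   55.1  -72.8]
side grey [265. 118.] [ 839.6 -332.2  295.9   35.4  -81.6]
scene black [390. 237.] [426.1 294.4 111.8  30.7  19.5]
scene black [326. 190.] [437.4   6.6  90.6  38.6 -23.7]
scene red [361. 206.] [404.2 141.3  84.2  29.4 -10.1]
scene blue [235. 183.] [ 652.  -228.   221.4  161.4   89. ]
scene yellow [284. 219.] [635.6   4.5 216.4 163.4  88.9]
scene green [339. 270.] [646.7 264.7 208.7 161.4  88.8]
scene grey [419. 278.] [491.6 456.5  90.   52.5 -84.8]
scene grey [345. 217.] [485.1 141.7  47.1  31.2  -6.9]
scene grey [300. 163.] [ 424.  -132.4   61.3   56.7  -86. ]
scene grey [270. 146.] [ 451.1 -274.9   71.4   47.6   27.7]
scene grey [245. 120.] [ 424.  -453.3  192.1  157.2   13.2]
```

Positions are consistent with the given sizes. I'll move the wrist camera over the middle, with yaw 0, to measure everything at once.

Emit:
play_rows --deltas '[[[0, 0, -0.05], [0, 0, 0.155], 0], [[0, 0, -0.05], [0, 0, 0.155], 0], [[0.03, -0.055, 0], [0, 0, 0], 0], [[0.03, -0.055, 0], [0, 0, 0], 0], [[0.03, -0.055, 0], [0, 0, 0], 0], [[0.03, -0.055, 0], [0, 0, 0], 0], [[0.03, -0.055, 0], [0, 0, 0], 0], [[0.03, -0.055, 0], [0, 0, 0], 0]]' --force 40

```text
time: 1.25
tool_pos: [365.6, -243.6, 295.0]
tcp_rot: [-179.8, -0.1, -1.1]
ft_force: [0.3, -0.4, 1.0]
finger_gap: 85.1
```

Emit:
play_rows --deltas '[[[0.03, -0.055, 0], [0, 0, 0], 0], [[0.03, -0.055, 0], [0, 0, 0], 0], [[0.03, -0.055, 0], [0, 0, 0], 0], [[0.03, -0.055, 0], [0, 0, 0], 0], [[0, 0, 0], [0, 0, 0], 0], [[0, 0, 0], [0, 0, 0], 0]]'

```text
time: 2.0
tool_pos: [489.2, -21.4, 296.1]
tcp_rot: [-179.8, -0.2, -0.7]
ft_force: [0.7, 0.1, 0.4]
finger_gap: 85.5
```

Run:
```python
from h import *
s=r.sense();C=cam("wrist",s);im=eyes.snapshot("wrist");cv2.imwrite("pics/w1.png",im[:,:,::-1])
print(s["time"],s["tool_pos"],s["tcp_rot"],s["joint_pos"])
for col,z in(("black",12),("red",15),("blue",40),("yellow",40),("green",40),("grey",36),("orange",36)):
    for c in blobs(mask(im,col)):
        q=rect(cast(C,c,z))
        if q[2]<320: print(col,c.mean(0).round(),q)
```

```text
2.0 [489.2213701  -21.42643282 296.10785737] [-179.81886698   -0.18492844   -0.74064077] [ -8.67884616 -11.05426598  92.80367621   0.20699806  98.09239663
  82.09092433]
black [628. 229.] [ 376.  -521.2   36.9   20.3  -77.6]
black [127. 202.] [421.5 283.3 106.7  34.5  19.8]
black [489. 190.] [ 438.6 -285.2   59.2   42.3   20.3]
black [309. 197.] [432.1  -2.9  88.4  32.8 -24.1]
black [628. 161.] [ 488.2 -491.5   30.2    8.8  -82.2]
black [195. 102.] [579.3 158.   37.1  13.5  -1.8]
black [54. 98.] [587.3 358.7  36.8  28.8  -0.7]
red [224. 220.] [399.9 134.1  80.7  23.1  -9.8]
blue [489.  52.] [ 630.4 -242.6  208.3  127.5   89.2]
yellow [311.  59.] [624.1 -11.3 198.6 146.1  89.2]
green [109.  51.] [637.3 245.5 212.9 126.6  89.2]
grey [314. 357.] [146.7  -5.7  53.6  13.2  89.5]
grey [400. 328.] [ 204.  -167.8  189.1   76.6   -8.7]
grey [472. 283.] [ 293.1 -276.5   72.4   60.7   39.1]
grey [202. 283.] [296.  176.3 127.7  43.2 -36.7]
grey [131. 207.] [429.6 265.6 106.3  41.9  20. ]
grey [309. 197.] [439.5  -4.5  90.3  38.8 -23.3]
grey [231. 207.] [428.9 116.8 137.   36.7 -11.6]
grey [  8. 180.] [470.4 435.3  64.3  32.7 -17.8]
grey [ 35. 175.] [478.  394.5  58.6  58.4  89.3]
grey [600. 204.] [ 415.8 -441.9  176.1  129.4   13.3]
grey [446. 214.] [ 413.8 -244.8  301.   219.6   32.9]
grey [389.  66.] [ 617.8 -115.6  138.8    6.2   -0.8]
grey [201.  61.] [627.6 132.9 139.1  15.7  -1.6]
orange [394. 268.] [ 319.9 -136.5   52.8   23.1   -4.8]
orange [486. 258.] [ 340.1 -284.2   42.6    9.    17.4]
orange [471. 257.] [ 337.9 -259.8   55.7   24.4   16.7]
```

View pics/w1.png

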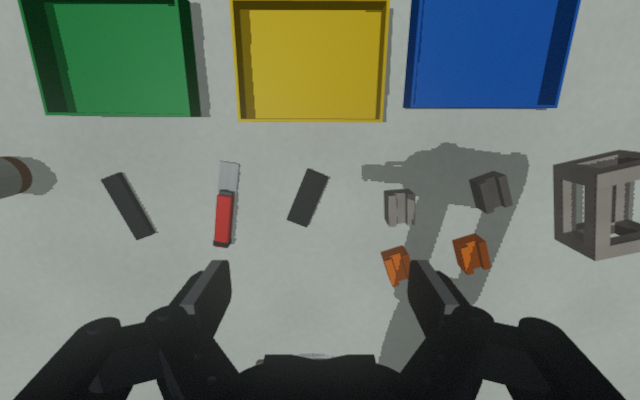

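The wrist view at TCP height 296 shows all items: strips at (128,205) and (308,198), scraper (226,205), spacers (400,207) and (490,192), and the trays at the top. Its y values differ by about 10 mm from the fixed cameras, so I'll settle this with a close look over the long strip.

Emit:
play_rows --deltas '[[[-0.011, -0.052, 0.02], [0, 0, 0], 0], [[-0.011, -0.052, 0.02], [0, 0, 0], 0], [[-0.011, -0.052, 0.02], [0, 0, 0], 0], [[-0.011, -0.052, 0.02], [0, 0, 0], 0], [[-0.011, -0.052, 0.02], [0, 0, 0], 0], [[-0.011, -0.052, 0.02], [0, 0, 0], 0], [[0, 0, 0.02], [0, 0, -0.18], 0], [[0, 0, 0.02], [0, 0, -0.18], 0]]'

```text
time: 3.05
tool_pos: [433.8, 288.8, 135.3]
tcp_rot: [179.9, -0.7, 18.9]
ft_force: [0.6, 0.1, 0.1]
finger_gap: 85.3
```

Emit:
play_rows --deltas '[[[0, 0, 0], [0, 0, 0], 0], [[0, 0, 0], [0, 0, 0], 0], [[0, 0, 0], [0, 0, 0], 0]]'

```text
time: 3.42
tool_pos: [434.8, 285.7, 135.8]
tcp_rot: [179.9, -0.7, 18.2]
ft_force: [-0.1, -1.4, 0.4]
finger_gap: 85.4
```

```bash
cat >> h.py <<'E'
def look(name,items,save=True,amin=300):
    s=r.sense();C=cam("wrist",s);im=eyes.snapshot("wrist")
    if save: cv2.imwrite(f"pics/{name}.png",im[:,:,::-1])
    print("t",s["time"],s["tool_pos"].round(1),s["tcp_rot"].round(1),"qd",abs(s["qd"]).max().round(2))
    Rt=Ro.from_euler("xyz",s["tcp_rot"],degrees=True).as_matrix()
    for col,z in items:
        for c in blobs(mask(im,col),amin):
            q=rect(cast(C,c,z))
            if q[2]<320:
                d=Rt.T@(np.r_[q[:2],z]-s["tool_pos"]); print(col,c.mean(0).round(),q,"tool d",d.round(1))
def go(x,y,z,yaw=None):
    s=r.sense();Rt=Ro.from_euler("xyz",s["tcp_rot"],degrees=True).as_matrix()
    T=Ro.from_euler("xyz",[180,0,s["tcp_rot"][2] if yaw is None else yaw],degrees=True).as_matrix()
    print("at",s["tool_pos"].round(1),s["tcp_rot"].round(1),"gap",s["finger_gap"].round(1),"t",s["time"])
    print("tool delta mm",(Rt.T@(np.array([x,y,z])-s["tool_pos"])).round(1),"in target axes",(T.T@(np.array([x,y,z])-s["tool_pos"])).round(1),"rotvec",Ro.from_matrix(Rt.T@T).as_rotvec().round(3))
E
python3 -c "
from h import *
look('w2',[('black',12)])"
```

```text
t 3.425 [434.8 285.7 135.8] [179.9  -0.7  18.2] qd 1.19
black [560. 266.] [433.9   4.4  89.1  44.8 -23.5] tool d [-90.3 266.6 123.1]
black [312. 196.] [422.1 288.1 108.9  28.5  19.8] tool d [-12.8  -6.5 123.6]
black [136. 105.] [457.7 475.2  41.2  14.1 -19.7] tool d [  79.6 -173.1  124.4]
black [25. 72.] [453.7 572.9  53.4  50.  -88.3] tool d [ 106.3 -267.1  124.6]
```

View pics/w2.png

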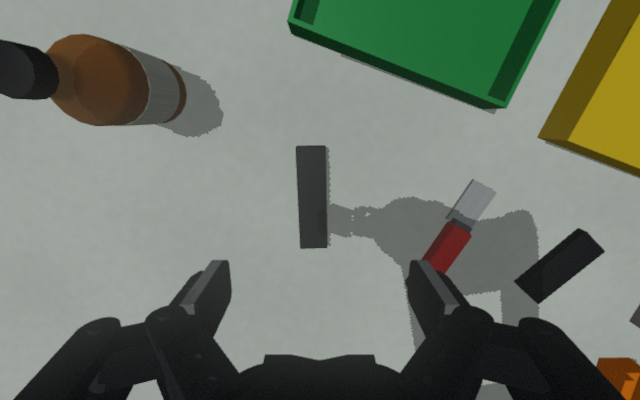

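The view shows the long strip at (312,196), 109 x 28.5 mm, as it should be. The bottle is well clear at (110,80). I'll centre, half close the jaws and descend to about 30 mm.

Emit:
play_rows --deltas '[[[-0.006, -0.003, 0.02], [0, 0, -0.03], 0.45], [[-0.006, -0.003, 0.02], [0, 0.006, 0], 0.45], [[0, 0, 0.02], [0, 0.006, 0], 0.45], [[0, 0, 0.02], [0, 0, 0], 0.45], [[0, 0, 0.02], [0, 0, 0], 0.45], [[0, 0, 0], [0, 0, 0], 0.45], [[0, 0, 0], [0, 0, 0], 0.45]]'

```text
time: 4.35
tool_pos: [419.9, 287.6, 28.6]
tcp_rot: [179.9, -1.3, 20.2]
ft_force: [-0.1, -0.6, -0.6]
finger_gap: 47.0
```

```bash
python3 -c "
from h import *
look('w3',[('black',12)]);go(422,289,3,19.8)"
```

```text
t 4.35 [419.9 287.6  28.6] [179.9  -1.3  20.2] qd 0.9
black [628. 347.] [402.4  29.   58.2  28.5  36.3] tool d [-106.   236.6   14.6]
black [318. 212.] [422.3 288.8 108.5  29.   19.7] tool d [ 2.3 -0.3 16.7]Traceback (most recent call last):
  File "<string>", line 3, in <module>
    look('w3',[('black',12)]);go(422,289,3,19.8)
                              ~~^^^^^^^^^^^^^^^^
  File "h.py", line 41, in go
    print("at",s["tool_pos"].round(1),s["tcp_rot"].round(1),"gap",s["finger_gap"].round(1),"t",s["time"])
                                                                  ^^^^^^^^^^^^^^^^^^^^^
AttributeError: 'float' object has no attribute 'round'
```

View pics/w3.png

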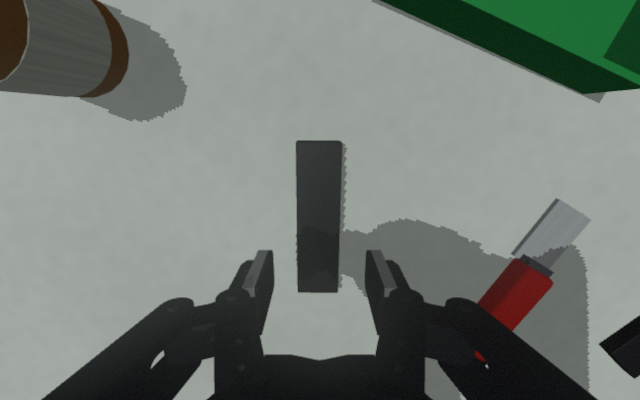

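The strip is centred between the pads (centre column 318). I'll descend to about z = 4 and close.

Emit:
play_rows --deltas '[[[0.002, 0, 0.008], [0, -0.012, 0], 0.45], [[0, 0, 0.008], [0, -0.012, 0], 0.45], [[0, 0, 0.005], [0, 0, 0], 0.45], [[0, 0, 0.003], [0, 0, 0], 0.45], [[0, 0, 0], [0, 0, 0], 0.45]]'

```text
time: 5.03
tool_pos: [423.4, 289.0, 4.4]
tcp_rot: [179.9, -0.0, 20.2]
ft_force: [0.6, 0.5, -0.5]
finger_gap: 46.8
```

Emit:
play_rows --deltas '[[[0, 0, 0], [0, 0, 0], 1], [[0, 0, 0], [0, 0, 0], 1], [[0, 0, 0], [0, 0, 0], 1], [[0, 0, 0], [0, 0, 0], 1], [[0, 0, 0], [0, 0, 0], 1]]' --force 40

```text
time: 5.65
tool_pos: [423.8, 289.3, 5.2]
tcp_rot: [179.9, -0.1, 20.2]
ft_force: [0.1, 0.2, 0.3]
finger_gap: -0.2
```

The gap closed to 0, so the strip was missed. I'll look.

```bash
sed -i 's/s\["finger_gap"\].round(1)/s["finger_gap"]/' h.py; python3 -c "
from h import *
look('w4',[('black',12)])
im=eyes.snapshot('side');cv2.imwrite('pics/s4.png',cv2.resize(im[230:370,240:400,::-1],None,fx=4,fy=4))"
```

```text
t 5.65 [423.8 289.3   5.2] [ 1.799e+02 -1.000e-01  2.020e+01] qd 0.08
black [74. 93.] [457.6 442.   26.9   6.1 -49.5] tool d [  84.4 -131.7   -6.8]
```

View pics/w4.png

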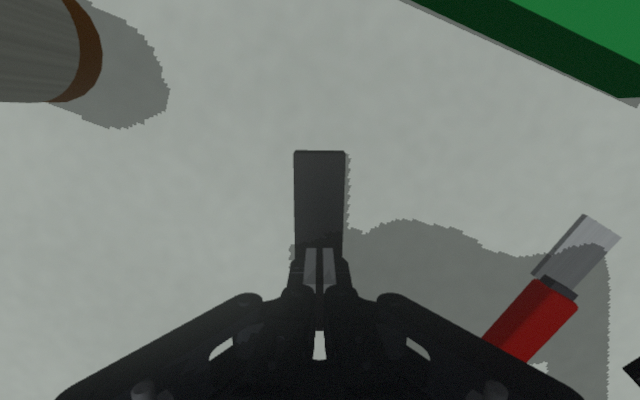

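View pics/s4.png

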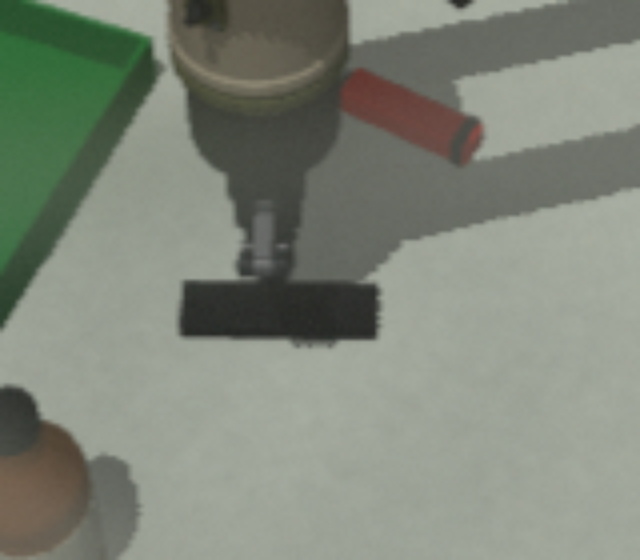

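The shut fingers hang just above the strip, so the true tip height is more than the reading. I'll find the offset with a soft touch on the strip's top.

Emit:
play_rows --deltas '[[[0, 0, 0.001], [0, 0, 0], 1], [[0, 0, 0.001], [0, 0, 0], 1]]'

```text
time: 6.0
tool_pos: [423.8, 289.3, 3.1]
tcp_rot: [179.9, -0.1, 20.2]
ft_force: [0.5, 0.5, -0.6]
finger_gap: 0.3
```

Emit:
play_rows --deltas '[[[0, 0, 0.001], [0, 0, 0], 1], [[0, 0, 0.001], [0, 0, 0], 1]]'

```text
time: 6.25
tool_pos: [423.8, 289.2, 0.8]
tcp_rot: [179.9, -0.1, 20.2]
ft_force: [-0.1, 0.3, -0.4]
finger_gap: -0.1
```

Emit:
play_rows --deltas '[[[0, 0, 0.001], [0, 0, 0], 1], [[0, 0, 0.001], [0, 0, 0], 1]]'

```text
time: 6.5
tool_pos: [423.7, 289.2, -1.4]
tcp_rot: [179.9, -0.1, 20.2]
ft_force: [0.8, 0.2, 0.3]
finger_gap: 0.0
```

Emit:
play_rows --deltas '[[[0, 0, 0.001], [0, 0, 0], 1], [[0, 0, 0.001], [0, 0, 0], 1]]'

```text
time: 6.75
tool_pos: [423.7, 289.2, -3.5]
tcp_rot: [179.9, -0.1, 20.2]
ft_force: [-0.8, -1.2, 0.1]
finger_gap: -0.3
```

Emit:
play_rows --deltas '[[[0, 0, 0.001], [0, 0, 0], 1], [[0, 0, 0.001], [0, 0, 0], 1]]'

```text
time: 7.0
tool_pos: [423.7, 289.2, -5.6]
tcp_rot: [179.9, -0.1, 20.2]
ft_force: [-0.2, -0.5, -0.2]
finger_gap: -0.1
```

Emit:
play_rows --deltas '[[[0, 0, 0.001], [0, 0, 0], 1], [[0, 0, 0.001], [0, 0, 0], 1]]'

```text
time: 7.25
tool_pos: [423.7, 289.2, -7.8]
tcp_rot: [179.9, -0.1, 20.2]
ft_force: [0.3, -0.5, -0.9]
finger_gap: -0.2
```

```bash
python3 -c "
from h import *
look('w5',[])
for n,(x,y) in dict(side=(310,300),scene=(390,236)).items():
  im=eyes.snapshot(n);cv2.imwrite('pics/z_%s.png'%n,im[:,:,::-1])
a=cv2.imread('pics/z_side.png')[250:340,250:370];b=cv2.imread('pics/z_scene.png')[180:270,330:450]
cv2.imwrite('pics/z.png',cv2.resize(np.vstack([a,b]),None,fx=3.3,fy=3.3))"
```

```text
t 7.25 [423.7 289.2  -7.8] [ 1.799e+02 -1.000e-01  2.020e+01] qd 0.92
```

View pics/z.png

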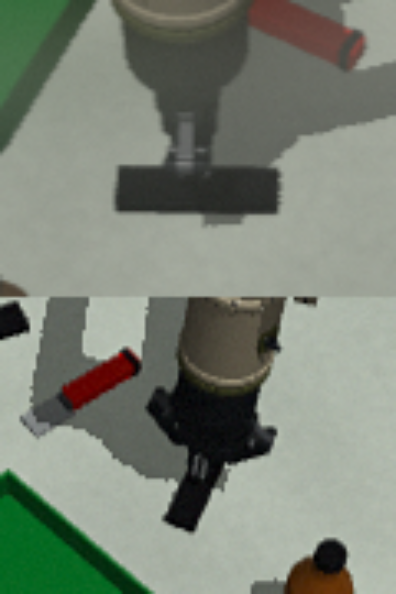

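Still no contact. The wrist image geometry also puts the visible tips about 20 mm or more behind the nominal TCP. I'll keep probing in small steps.

Emit:
play_rows --deltas '[[[0, 0, 0.001], [0, 0, 0], 1], [[0, 0, 0.001], [0, 0, 0], 1]]'

```text
time: 7.65
tool_pos: [423.8, 289.3, -9.8]
tcp_rot: [179.9, -0.1, 20.2]
ft_force: [-0.6, 0.1, -0.3]
finger_gap: -0.1
```

```bash
python3 -c "
from h import *
s=r.sense();print(s['joint_efforts'].round(2),s['ft_force'])
im=eyes.snapshot('wrist');cv2.imwrite('pics/w6.png',cv2.resize(im[130:330,220:420,::-1],None,fx=3,fy=3))"
```

```text
[-0.000e+00 -4.847e+01 -4.322e+01 -1.000e-02  3.000e-02  0.000e+00] [-0.56394862  0.13023168 -0.26678898]
```

View pics/w6.png

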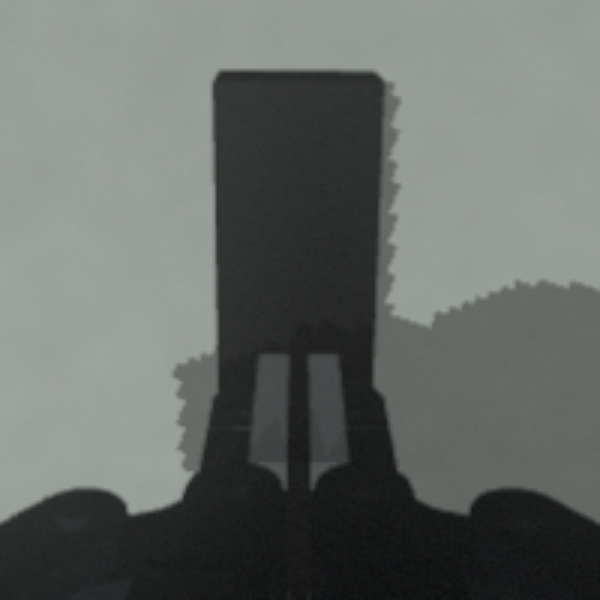

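The crop shows the tips (row ~247) over the strip, with their shadow almost meeting them, so the tips are a few mm above it. I'll keep going down.

Emit:
play_rows --deltas '[[[0, 0, 0.001], [0, 0, 0], 1], [[0, 0, 0.001], [0, 0, 0], 1]]'

```text
time: 7.95
tool_pos: [423.8, 289.2, -12.0]
tcp_rot: [179.9, -0.1, 20.2]
ft_force: [-1.4, -0.4, 0.1]
finger_gap: -0.3
```

Emit:
play_rows --deltas '[[[0, 0, 0.001], [0, 0, 0], 1], [[0, 0, 0.001], [0, 0, 0], 1]]'

```text
time: 8.2
tool_pos: [423.8, 289.2, -14.1]
tcp_rot: [179.9, -0.1, 20.2]
ft_force: [-0.3, -0.1, -0.1]
finger_gap: 0.1
```

Emit:
play_rows --deltas '[[[0, 0, 0.001], [0, 0, 0], 1], [[0, 0, 0.001], [0, 0, 0], 1]]'

```text
time: 8.45
tool_pos: [423.8, 289.2, -16.3]
tcp_rot: [179.9, -0.1, 20.2]
ft_force: [-0.2, -0.7, -0.8]
finger_gap: -0.1
```

Emit:
play_rows --deltas '[[[0, 0, 0.001], [0, 0, 0], 1], [[0, 0, 0.001], [0, 0, 0], 1]]'

```text
time: 8.7
tool_pos: [423.7, 289.2, -18.5]
tcp_rot: [179.9, -0.1, 20.2]
ft_force: [0.5, 0.0, 0.2]
finger_gap: 0.2
```

Emit:
play_rows --deltas '[[[0, 0, 0.001], [0, 0, 0], 1], [[0, 0, 0.001], [0, 0, 0], 1], [[0, 0, 0.001], [0, 0, 0], 1]]'

```text
time: 9.07
tool_pos: [423.8, 289.2, -21.7]
tcp_rot: [179.9, -0.1, 20.2]
ft_force: [-0.3, 0.4, 0.4]
finger_gap: 0.4
```

Emit:
play_rows --deltas '[[[0, 0, 0.001], [0, 0, 0], 1], [[0, 0, 0.001], [0, 0, 0], 1]]'

```text
time: 9.32
tool_pos: [423.8, 289.2, -23.8]
tcp_rot: [179.9, -0.1, 20.2]
ft_force: [0.3, 0.0, 0.2]
finger_gap: 0.4
```

```bash
python3 -c "
from h import *
look('w7',[])
s=cv2.imread('pics/w7.png');im=eyes.snapshot('side')
a=cv2.resize(s[130:330,220:420],None,fx=2,fy=2);b=cv2.resize(im[250:350,260:360,::-1],None,fx=4,fy=4)
cv2.imwrite('pics/z7.png',np.hstack([a,b]))"
```

```text
t 9.325 [423.8 289.2 -23.8] [ 1.799e+02 -1.000e-01  2.020e+01] qd 0.98
```

View pics/z7.png

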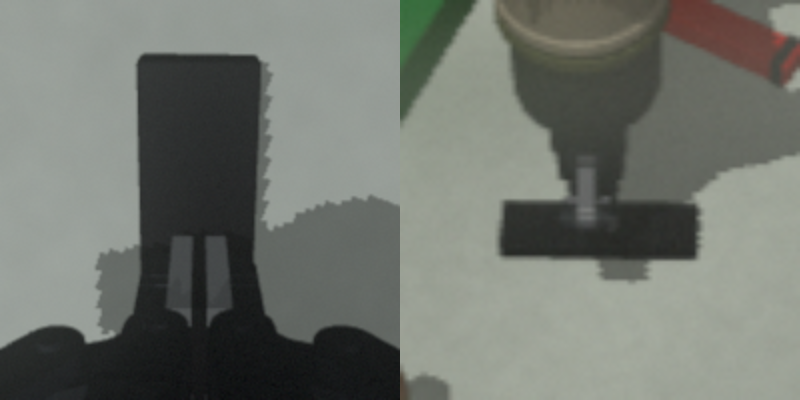

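```bash
python3 -c "
from h import *
C=cam('side')
for z in range(0,60,6): print(z,cast(C,[[306.5,305.5]],z).round(1))
print(rect(cast(C,blobs(mask(eyes.snapshot('side'),'black'))[0],9)))
"
```

```text
0 [[430.9 286.1]]
6 [[429.2 289.6]]
12 [[427.5 293.2]]
18 [[425.7 296.7]]
24 [[424.  300.2]]
30 [[422.3 303.7]]
36 [[420.5 307.2]]
42 [[418.8 310.7]]
48 [[417.1 314.2]]
54 [[415.4 317.7]]
[417.9 295.6 106.8  33.5  20.5]
```

The side ray puts the tip at z ≈ 12–18, so contact should come soon. I'll continue.

Emit:
play_rows --deltas '[[[0, 0, 0.001], [0, 0, 0], 1], [[0, 0, 0.001], [0, 0, 0], 1]]'

```text
time: 9.72
tool_pos: [423.9, 289.2, -25.8]
tcp_rot: [179.9, -0.1, 20.2]
ft_force: [-0.0, -0.2, -0.2]
finger_gap: 0.1
```

Emit:
play_rows --deltas '[[[0, 0, 0.001], [0, 0, 0], 1]]'

```text
time: 9.85
tool_pos: [423.9, 289.3, -25.9]
tcp_rot: [179.9, -0.1, 20.2]
ft_force: [-7.5, -3.7, 18.7]
finger_gap: -0.1
```

Emit:
play_rows --deltas '[[[0, 0, 0.001], [0, 0, 0], 1]]'

```text
time: 9.98
tool_pos: [423.9, 289.3, -25.9]
tcp_rot: [179.9, -0.0, 20.2]
ft_force: [-6.9, -3.9, 14.4]
finger_gap: 0.2
```

Emit:
play_rows --deltas '[[[0, 0, 0.001], [0, 0, 0], 1]]'

```text
time: 10.1
tool_pos: [423.9, 289.3, -25.9]
tcp_rot: [179.9, -0.0, 20.2]
ft_force: [-5.0, -3.4, 11.7]
finger_gap: -0.1
```

Contact came at TCP −25.9, so the shut tips sit about 38 mm higher than the nominal TCP. I'll use that calibration: tips at z ≈ 4 means TCP ≈ −35 at a 30 mm gap. Next: lift, half open, descend and grip.

Emit:
play_rows --deltas '[[[0, 0, -0.015], [0, 0, 0], 0.45], [[0, 0, 0], [0, 0, 0], 0.45], [[0, 0, 0], [0, 0, 0], 0.45], [[0, 0, 0.008], [0, 0, 0], 0.45], [[0, 0, 0.008], [0, 0, 0], 0.45], [[0, 0, 0.004], [0, 0, 0], 0.45], [[0, 0, 0], [0, 0, 0], 0.45]]'

```text
time: 10.98
tool_pos: [423.2, 288.8, -32.7]
tcp_rot: [179.9, 0.1, 20.2]
ft_force: [0.5, -0.1, -0.1]
finger_gap: 46.6
```

Emit:
play_rows --deltas '[[[0, 0, 0.002], [0, 0, 0], 0.45], [[0, 0, 0.001], [0, 0, 0], 0.45]]'

```text
time: 11.22
tool_pos: [423.2, 288.9, -35.8]
tcp_rot: [179.9, 0.1, 20.2]
ft_force: [-1.2, 0.5, 0.0]
finger_gap: 47.1
```

Emit:
play_rows --deltas '[[[0, 0, 0], [0, 0, 0], 1], [[0, 0, 0], [0, 0, 0], 1], [[0, 0, 0], [0, 0, 0], 1], [[0, 0, 0], [0, 0, 0], 1]]' --force 40

```text
time: 11.72
tool_pos: [423.6, 289.1, -35.4]
tcp_rot: [179.9, 0.0, 20.2]
ft_force: [0.4, 0.5, -0.3]
finger_gap: 28.9
```

Emit:
play_rows --deltas '[[[0, 0, -0.02], [0, 0, 0], 1], [[0, 0, -0.03], [0, 0, 0], 1], [[0, 0, -0.04], [0, 0, 0], 1], [[0, 0, -0.04], [0, 0, 0], 1], [[0, 0, 0], [0, 0, 0], 1]]'

```text
time: 12.35
tool_pos: [422.3, 288.6, 97.2]
tcp_rot: [179.9, 0.2, 20.2]
ft_force: [-0.3, 1.2, -1.3]
finger_gap: 28.9
```

```bash
python3 -c "
from h import *
look('w8',[('blue',40),('blue',5)])
go(640,-190,100,0)"
```

```text
t 12.35 [422.3 288.6  97.2] [179.9   0.2  20.2] qd 3.15
at [421.  287.9  95. ] [179.9   0.4  20.2] gap 28.660104949428217 t 12.4
tool delta mm [ 40.4 524.1  -3.8] in target axes [219.  477.9  -5. ] rotvec [0.004 0.006 0.353]
```

The strip is held (gap 28.9). I'll turn to yaw 0 and go to the blue tray.

Emit:
play_rows --deltas '[[[0, 0, 0], [0, 0, 0.175], 1], [[0, 0, 0], [0, 0, 0.175], 1], [[0.024, 0.053, 0], [0, 0, 0], 1], [[0.024, 0.053, 0], [0, 0, 0], 1], [[0.024, 0.053, 0], [0, 0, 0], 1], [[0.024, 0.053, 0], [0, 0, 0], 1], [[0.024, 0.053, 0], [0, 0, 0], 1], [[0.024, 0.053, 0], [0, 0, 0], 1]]'

```text
time: 13.4
tool_pos: [556.6, -37.7, 81.5]
tcp_rot: [179.6, 1.3, -0.1]
ft_force: [0.6, -0.1, -0.2]
finger_gap: 28.7
```

Emit:
play_rows --deltas '[[[0.024, 0.053, 0], [0, 0, 0], 1], [[0.024, 0.053, 0], [0, 0, 0], 1], [[0.02, 0.053, 0], [0, 0, 0], 1], [[0, 0, 0], [0, 0, 0], 1], [[0, 0, 0], [0, 0, 0], 1]]'

```text
time: 14.02
tool_pos: [620.2, -204.8, 69.0]
tcp_rot: [179.9, 2.1, -0.4]
ft_force: [-0.2, 0.1, -0.2]
finger_gap: 28.6
```

```bash
python3 -c "
from h import *
look('w9',[('blue',40),('black',5)])"
```

```text
t 14.025 [ 620.2 -204.8   69. ] [179.9   2.1  -0.4] qd 1.54
blue [337. 167.] [ 641.8 -247.6  198.3  148.6   89.1] tool d [22.9 42.6 28.3]
```

View pics/w9.png

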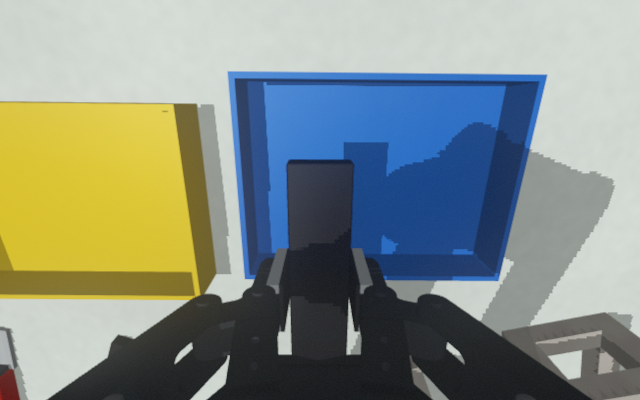

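The strip hangs level in the grip, and the tray rim measures 198 x 149 mm at (642,−248), as it should. I'll level the pitch, then descend into the left part of the tray.

Emit:
play_rows --deltas '[[[0.01, 0, 0.01], [0, 0.018, 0.01], 1], [[0.01, 0, 0.01], [0, 0.018, 0], 1], [[0.002, -0.002, 0.02], [0, 0, 0], 1], [[0, 0, 0.02], [0, 0, 0], 1], [[0, 0, 0], [0, 0, 0], 1]]'

```text
time: 14.7
tool_pos: [641.5, -198.4, 2.3]
tcp_rot: [179.9, 0.1, -0.8]
ft_force: [0.1, 0.2, -0.5]
finger_gap: 28.5
```

```bash
python3 -c "
from h import *
go(641,-203,-30,-0.9)"
```

```text
at [ 641.5 -198.4    2.3] [ 1.799e+02  1.000e-01 -8.000e-01] gap 28.486912294536427 t 14.7
tool delta mm [-0.4  4.6 32.3] in target axes [-0.4  4.6 32.3] rotvec [0.001 0.001 0.003]
```

Emit:
play_rows --deltas '[[[0, 0.005, 0.008], [0, 0, 0], 1], [[0, 0, 0.008], [0, 0, 0], 1], [[0, 0, 0.007], [0, 0, 0], 1], [[0, 0, 0.004], [0, 0, 0], 1], [[0, 0, 0.002], [0, 0, 0], 1], [[0, 0, 0], [0, 0, 0], 1]]'

```text
time: 15.45
tool_pos: [642.3, -204.7, -27.3]
tcp_rot: [179.9, -0.0, -0.8]
ft_force: [-0.2, -0.3, 0.1]
finger_gap: 28.9
```

Emit:
play_rows --deltas '[[[0, 0, 0.001], [0, 0, 0], 1]]'

```text
time: 15.58
tool_pos: [642.7, -204.7, -27.9]
tcp_rot: [179.9, -0.1, -0.8]
ft_force: [0.5, 0.6, -1.0]
finger_gap: 28.9
```

Emit:
play_rows --deltas '[[[0, 0, 0.002], [0, 0, 0], 1], [[0, 0, 0.001], [0, 0, 0], 1], [[0, 0, 0], [0, 0, 0], 0.5], [[0, 0, 0], [0, 0, 0], 0.5], [[0, 0, 0], [0, 0, 0], 0.5]]'

```text
time: 16.2
tool_pos: [643.2, -204.9, -30.4]
tcp_rot: [179.9, -0.1, -0.8]
ft_force: [-0.5, 0.2, 0.1]
finger_gap: 42.3
```

Emit:
play_rows --deltas '[[[0, 0, -0.02], [0, 0, 0], 0.5], [[0, 0, -0.03], [0, 0, 0], 0.45], [[0, 0, -0.05], [0, 0, 0], 0.45], [[0, 0, -0.05], [0, 0, 0], 0.45], [[0, 0, 0], [0, 0, 0], 0.45]]'

```text
time: 16.82
tool_pos: [643.7, -204.9, 130.7]
tcp_rot: [179.8, -0.4, -0.8]
ft_force: [1.3, -1.2, -0.3]
finger_gap: 46.9
```

```bash
python3 -c "
from h import *
look('w10',[('black',16),('grey',16)])
go(432,5,70,-23.5)"
```

```text
t 16.825 [ 643.7 -204.9  130.7] [179.8  -0.4  -0.8] qd 3.06
grey [602. 383.] [ 389.2 -550.3   53.1   42.8   13.6] tool d [-250.5  348.4  114.5]
grey [436. 380.] [ 404.6 -350.    66.6   35.6    5. ] tool d [-237.8  147.9  113.8]
grey [281. 351.] [ 450.3 -157.5   44.3   16.5   84.6] tool d [-194.7  -45.2  113.3]
grey [ 57. 343.] [457.7 111.6  91.8  38.6  -9.1] tool d [-191.  -314.4  112.3]
grey [366. 339.] [ 467.4 -263.7   68.7   32.   -20.4] tool d [-176.2   60.7  113.9]
grey [417. 280.] [ 537.9 -309.9   29.7   27.4   89.1] tool d [-105.1  106.   114.5]
grey [385. 275.] [ 549.1 -277.4   59.6   19.4   13.1] tool d [-94.3  73.3 114.4]
grey [254. 274.] [ 552.9 -131.9   61.4   22.4  -18. ] tool d [-92.5 -72.2 113.9]
grey [237. 207.] [ 625.3 -122.6  144.2   13.6   -0.9] tool d [-20.2 -82.5 114.3]
at [ 642.4 -204.3  127.9] [179.9  -0.2  -0.8] gap 46.937766709179954 t 16.875
tool delta mm [-213.4 -206.6   56.8] in target axes [-276.4 -108.1   57.9] rotvec [ 0.002 -0.003  0.397]
```

Emit:
play_rows --deltas '[[[-0.042, -0.042, 0.005], [0, 0, 0], 0.35], [[-0.042, -0.042, 0.005], [0, 0, 0], 0.35], [[-0.042, -0.042, 0.005], [0, 0, 0], 0.35], [[-0.042, -0.042, 0.005], [0, 0, 0], 0.35], [[-0.042, -0.042, 0.005], [0, 0, 0], 0.35], [[0, 0, 0.01], [0, 0, 0.132], 0.35], [[0, 0, 0.01], [0, 0, 0.132], 0.35], [[0, 0, 0.01], [0, 0, 0.132], 0.35]]'

```text
time: 17.88
tool_pos: [422.1, 15.8, 63.3]
tcp_rot: [179.8, 0.5, -24.1]
ft_force: [0.7, -0.1, 0.3]
finger_gap: 55.4
```

Emit:
play_rows --deltas '[[[0, 0, 0], [0, 0, 0], 0.35], [[0, 0, 0], [0, 0, 0], 0.35]]'

```text
time: 18.12
tool_pos: [420.3, 16.0, 62.0]
tcp_rot: [179.8, 0.6, -23.9]
ft_force: [0.6, -0.6, 0.4]
finger_gap: 55.5
```

```bash
python3 -c "
from h import *
im=cv2.imread('pics/w10.png')[:,:,::-1];v=im.max(2)
C=cam('wrist',dict(tool_pos=np.array([643.7,-204.9,130.7]),tcp_rot=np.array([179.8,-.4,-.8])))
for c in blobs(((v<75)*255).astype(np.uint8),300): print('w10 dark',c.mean(0).round(),rect(cast(C,c,16)))
look('w11',[('black',12)])
go(434,2,-30,-23.5)"
```

```text
w10 dark [321. 346.] [ 476.7 -206.9  690.4  202.7   89. ]
w10 dark [319. 190.] [ 641.4 -206.2  108.1   28.3   -1. ]
t 18.125 [420.3  16.   62. ] [179.8   0.6 -23.9] qd 0.45
black [333. 185.] [432.5  -1.1  88.4  34.8 -23.8] tool d [18.6 10.5 49.8]
black [ 36. 118.] [562.9 179.5  69.1  19.3 -78. ] tool d [  64.7 -207.4   48.5]
black [524. 121.] [ 415.1 -146.8   61.5   53.1    2.2] tool d [ 61.7 150.8  49.9]
at [420.3  16.   62. ] [179.8   0.6 -23.9] gap 55.57742188800775 t 18.175
tool delta mm [19.2  6.9 91.8] in target axes [18.2  7.4 92. ] rotvec [ 0.004  0.011 -0.007]
```

The long strip lies flat in the tray at (641,−206). Next, the short strip.

Emit:
play_rows --deltas '[[[0.009, 0.005, 0.015], [0, 0.01, 0], 0.35], [[0.009, 0.005, 0.015], [0, 0, 0], 0.35], [[0, 0, 0.015], [0, 0, 0], 0.35], [[0, 0, 0.015], [0, 0, 0], 0.35], [[0, 0, 0], [0, 0, 0], 0.35]]'

```text
time: 18.8
tool_pos: [433.9, -0.9, 1.3]
tcp_rot: [179.8, -0.1, -23.5]
ft_force: [0.1, -0.2, 1.2]
finger_gap: 55.6
```

```bash
python3 -c "
from h import *
look('w12',[('black',12)])
go(432.5,-1,-35.5,-23.8)"
```

```text
t 18.8 [433.9  -0.9   1.3] [ 1.798e+02 -1.000e-01 -2.350e+01] qd 0.92
black [320. 225.] [433.3  -1.1  89.5  35.  -23.4] tool d [ -0.5   0.5 -10.7]
black [540. 178.] [ 411.7 -130.1   67.9   22.2    1.2] tool d [ 31.2 127.4 -10.3]
black [608. 166.] [ 409.7 -167.8   60.6    8.7    4.4] tool d [ 44.5 162.8 -10.2]
at [434.6  -0.9   2. ] [ 1.798e+02 -1.000e-01 -2.350e+01] gap 55.68602638485367 t 18.85
tool delta mm [-1.9  0.8 37.5] in target axes [-1.9  0.9 37.5] rotvec [ 0.003 -0.002  0.004]
```

Emit:
play_rows --deltas '[[[-0.001, 0, 0.01], [0, 0, 0], 0.35], [[0, 0, 0.01], [0, 0, 0], 0.35], [[0, 0, 0.008], [0, 0, 0], 0.4], [[0, 0, 0.005], [0, 0, 0], 0.4], [[0, 0, 0.002], [0, 0, 0], 0.4], [[0, 0, 0], [0, 0, 0], 0.45]]'

```text
time: 19.6
tool_pos: [434.5, -0.4, -34.4]
tcp_rot: [179.9, -0.2, -23.5]
ft_force: [-0.2, -0.7, -0.9]
finger_gap: 47.0
```

Emit:
play_rows --deltas '[[[0, 0, 0], [0, 0, 0], 1], [[0, 0, 0], [0, 0, 0], 1], [[0, 0, 0], [0, 0, 0], 1], [[0, 0, 0], [0, 0, 0], 1]]'

```text
time: 20.1
tool_pos: [435.3, -0.5, -33.5]
tcp_rot: [179.9, -0.3, -23.5]
ft_force: [-0.4, -0.4, -0.8]
finger_gap: 34.4
```

Gripped (gap 34.4). Lift, turn, go to the blue tray's right part.

Emit:
play_rows --deltas '[[[0, 0, -0.03], [0, 0, 0], 1], [[0, 0, -0.04], [0, 0, 0], 1], [[0, 0, -0.045], [0, 0, -0.13], 1], [[0, 0, -0.02], [0, 0, -0.13], 1], [[0, 0, 0], [0, 0, -0.13], 1], [[0, 0, 0], [0, 0, 0], 1]]'

```text
time: 20.85
tool_pos: [433.7, 0.1, 105.5]
tcp_rot: [179.8, -0.2, -0.6]
ft_force: [0.9, 0.5, -0.3]
finger_gap: 34.7
```

Emit:
play_rows --deltas '[[[0.034, 0.049, 0], [0, 0, 0], 1], [[0.034, 0.049, 0], [0, 0, 0], 1], [[0.034, 0.049, 0], [0, 0, 0], 1], [[0.034, 0.049, 0], [0, 0, 0], 1], [[0.034, 0.049, 0], [0, 0, 0], 1], [[0.034, 0.049, 0], [0, 0, 0], 1], [[0, 0, 0], [0, 0, 0], 1], [[0, 0, 0], [0, 0, 0], 1]]'

```text
time: 21.85
tool_pos: [635.0, -304.3, 96.6]
tcp_rot: [-179.8, 0.4, -2.0]
ft_force: [-0.1, 0.4, 0.5]
finger_gap: 34.6
```

```bash
python3 -c "
from h import *
look('w13',[('blue',40)])
go(641,-292,-29.5,-0.9)"
```

```text
t 21.85 [ 635.  -304.3   96.6] [-179.8    0.4   -2. ] qd 2.49
blue [222. 189.] [ 641.6 -248.   198.2  148.2   89.1] tool d [  5.  -56.3  56.8]
at [ 634.6 -304.2   96.5] [-179.8    0.4   -1.9] gap 34.571697914058376 t 21.9
tool delta mm [  6.8 -12.  126. ] in target axes [  6.2 -12.3 126. ] rotvec [-0.003  0.007 -0.018]
```

Emit:
play_rows --deltas '[[[0.004, -0.006, 0.02], [0, 0.007, -0.018], 1], [[0.003, -0.006, 0.02], [0, 0, 0], 1], [[0, 0, 0.02], [0, 0, 0], 1], [[0, 0, 0.015], [0, 0, 0], 1], [[0, 0, 0.01], [0, 0, 0], 1], [[0, 0, 0], [0, 0, 0], 1]]'

```text
time: 22.65
tool_pos: [641.5, -288.3, 9.7]
tcp_rot: [-179.9, -0.1, -0.9]
ft_force: [-0.6, 0.5, -0.9]
finger_gap: 34.6
```

```bash
python3 -c "
from h import *
go(642,-292,-29.5,-0.9)"
```

```text
at [ 641.5 -288.3    9.7] [-1.799e+02 -1.000e-01 -9.000e-01] gap 34.61998434876684 t 22.65
tool delta mm [ 0.5  3.8 39.2] in target axes [ 0.6  3.7 39.2] rotvec [-0.002 -0.002 -0.   ]
```

Emit:
play_rows --deltas '[[[0, 0.003, 0.012], [0, 0, 0], 1], [[0, 0, 0.012], [0, 0, 0], 1], [[0, 0, 0.008], [0, 0, 0], 1], [[0, 0, 0.003], [0, 0, 0], 1], [[0, 0, 0.001], [0, 0, 0], 1], [[0, 0, 0], [0, 0, 0], 1]]'

```text
time: 23.4
tool_pos: [642.5, -292.6, -27.3]
tcp_rot: [-180.0, -0.2, -1.0]
ft_force: [-0.0, -0.1, 0.3]
finger_gap: 35.0
```

Emit:
play_rows --deltas '[[[0, 0, 0.001], [0, 0, 0], 1], [[0, 0, 0], [0, 0, 0], 0.45], [[0, 0, 0], [0, 0, 0], 0.45], [[0, 0, 0], [0, 0, 0], 0.45]]'

```text
time: 23.9
tool_pos: [643.5, -293.0, -26.9]
tcp_rot: [180.0, -0.3, -0.9]
ft_force: [0.5, 0.7, -0.5]
finger_gap: 47.4
```

Emit:
play_rows --deltas '[[[0, 0, -0.02], [0, 0, 0], 0.45], [[0, 0, -0.04], [0, 0, 0], 0.45], [[0, 0, -0.05], [0, 0, 0], 0.3], [[0, 0, -0.05], [0, 0, 0], 0.3], [[0, 0, 0], [0, 0, 0], 0.3]]'

```text
time: 24.52
tool_pos: [643.2, -293.4, 144.7]
tcp_rot: [179.9, -0.5, -0.9]
ft_force: [-0.7, -0.5, -0.4]
finger_gap: 60.0
```

```bash
cat >> h.py <<'E'
def dark(z,lim=75,amin=300):
    s=r.sense();C=cam("wrist",s);v=eyes.snapshot("wrist").max(2)
    for c in blobs(((v<lim)*255).astype(np.uint8),amin):
        q=rect(cast(C,c,z))
        if q[2]<150: print('dark',c.mean(0).round(),q)
E
python3 -c "
from h import *
look('w14',[]);dark(16)
go(420,-130,110,0)"
```

```text
t 24.525 [ 643.2 -293.4  144.7] [179.9  -0.5  -0.9] qd 3.28
dark [319. 185.] [ 640.5 -293.7   87.    34.3   -0.9]
dark [240. 190.] [ 640.9 -207.5  108.4   30.9   -1.2]
at [ 640.6 -292.   138.6] [-1.799e+02 -1.000e-01 -1.000e+00] gap 60.013112873401006 t 24.625
tool delta mm [-223.3 -158.2   28.4] in target axes [-220.6 -162.    28.6] rotvec [-0.002 -0.002 -0.017]
```

Both strips lie flat in the blue tray. Next, a look at the spacers from above.

Emit:
play_rows --deltas '[[[-0.052, -0.023, 0], [0, 0, -0.017], 0.2], [[-0.052, -0.023, 0], [0, 0, 0], 0.2], [[-0.052, -0.023, 0], [0, 0, 0], 0.2], [[-0.052, -0.023, 0], [0, 0, 0], 0.2], [[0, 0, 0], [0, 0, 0], 0.2], [[0, 0, 0], [0, 0, 0], 0.2]]'

```text
time: 25.38
tool_pos: [418.8, -191.8, 124.3]
tcp_rot: [-179.2, 1.1, 0.1]
ft_force: [0.7, -0.3, 0.9]
finger_gap: 68.6
```

```bash
python3 -c "
from h import *
look('w15',[('grey',36),('orange',36)])
im=cv2.imread('pics/w15.png');cv2.imwrite('pics/w15c.png',cv2.resize(im[100:350,190:480],None,fx=2.4,fy=2.4))"
```

```text
t 25.375 [ 418.8 -191.8  124.3] [-1.792e+02  1.100e+00  1.000e-01] qd 3.23
grey [171. 395.] [179.6 -17.4  50.   23.1 -89. ] tool d [-237.3 -173.3   95.3]
grey [367. 325.] [ 281.2 -249.   121.7   70.3  -13.7] tool d [-135.9   58.3   90.1]
grey [413. 280.] [ 332.4 -285.9   62.6   15.8   24.3] tool d [-84.7  95.2  88.6]
grey [226. 277.] [332.3 -94.7  66.   22.3 -24.7] tool d [-84.7 -95.9  91.3]
grey [307. 270.] [ 341.8 -178.9   48.1   11.4   18.4] tool d [-75.2 -11.7  89.9]
grey [278. 190.] [ 422.1 -153.2   56.7   55.7    4.3] tool d [  5.1 -37.4  88.8]
grey [ 19. 176.] [429.6  85.7 124.3  21.8  -8.2] tool d [  12.8 -276.3   91.9]
grey [520. 208.] [ 391.7 -349.4  265.7  199.4  -72.7] tool d [-25.5 158.8  86.6]
grey [149.  39.] [556.9 -42.7 178.4  31.2  89.9] tool d [ 139.9 -147.8   87.7]
orange [267. 294.] [ 312.8 -138.1   48.6   10.7   19.2] tool d [-104.2  -52.5   91.1]
orange [287. 285.] [ 322.4 -158.2   53.7   21.4   19.1] tool d [-94.6 -32.4  90.6]
```

View pics/w15c.png

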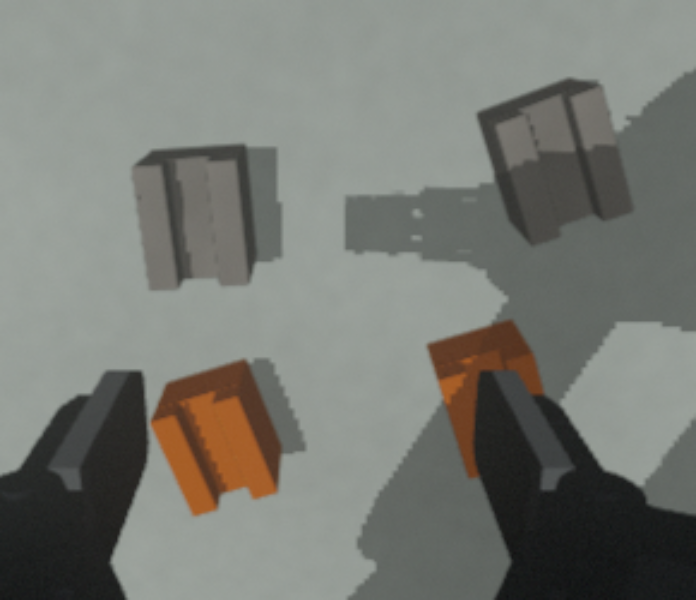

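Spacer A's top face has crop corners (133,165) (238,158) (253,285) (150,290); spacer B's are (497,122) (600,84) (635,212) (533,243). The grooves run along world x. The orange blocks stand nearer the robot, clear of the finger paths.

```bash
python3 -c "
from h import *
C=cam('wrist',dict(tool_pos=np.array([418.8,-191.8,124.3]),tcp_rot=np.array([-179.2,1.1,.1])))
for q in ([(133,165),(238,158),(253,285),(150,290)],[(497,122),(600,84),(635,212),(533,243)]):
    P=cast(C,np.array(q)/2.4+[190,100],36);e1=(P[0]+P[1]-P[2]-P[3])/2;e2=(P[1]+P[2]-P[0]-P[3])/2
    print(P.mean(0).round(1),np.hypot(*e1).round(1),np.hypot(*e2).round(1),np.degrees(np.arctan2(e1[1],e1[0])).round(1))
go(420,-152,60,4)"
```

```text
[ 419.7 -146.4] 49.9 39.8 4.3
[ 443.3 -285. ] 49.7 38.4 21.5
at [ 418.6 -191.7  124. ] [-1.792e+02  1.200e+00  1.000e-01] gap 68.233007226901 t 25.425
tool delta mm [  2.7 -38.8  64.5] in target axes [  4.1 -39.5  64. ] rotvec [-0.015  0.02  -0.069]
```

Emit:
play_rows --deltas '[[[0, -0.02, 0.02], [-0.015, 0.02, -0.07], 0.2], [[0.002, -0.02, 0.02], [0, 0, 0], 0.2], [[0, 0, 0.02], [0, 0, 0], 0.2], [[0, 0, 0.02], [0, 0, 0], 0.2], [[0, 0, 0], [0, 0, 0], 0.2], [[0, 0, 0], [0, 0, 0], 0.2]]'

```text
time: 26.18
tool_pos: [425.6, -153.2, 43.6]
tcp_rot: [179.9, -0.1, 4.2]
ft_force: [0.4, 0.6, 0.5]
finger_gap: 68.2
```

```bash
python3 -c "
from h import *
look('w16',[('grey',36)])
im=cv2.imread('pics/w16.png');cv2.imwrite('pics/w16c.png',cv2.resize(im[100:340,170:470],None,fx=2.4,fy=2.4))
go(420,-146,-29,4)"
```

```text
t 26.175 [ 425.6 -153.2   43.6] [ 1.799e+02 -1.000e-01  4.200e+00] qd 1.21
grey [465. 388.] [ 305.2 -280.6   36.1   31.1  -85.8] tool d [-129.5  118.2    7.4]
grey [363. 327.] [ 349.3 -193.4   76.3   51.4   21.4] tool d [-79.1  34.5   7.5]
grey [222. 278.] [386.1 -88.5  44.8  18.1 -20.8] tool d [-34.7 -67.4   7.5]
grey [633. 250.] [ 420.7 -364.1  123.6   15.2   21.5] tool d [-20.4 210.    7.7]
grey [441. 243.] [ 427.4 -239.   230.7  113.4   77.7] tool d [-4.5 85.7  7.7]
grey [444.  14.] [ 555.5 -211.8  128.3    1.8   88.9] tool d [125.2  67.9   7.9]
grey [156.  17.] [542.3 -50.7 154.1  15.7 -85.7] tool d [123.8 -93.7   7.8]
at [ 425.5 -153.2   43.6] [ 1.799e+02 -1.000e-01  4.200e+00] gap 68.18028849873154 t 26.225
tool delta mm [-5.1 -7.6 72.5] in target axes [-5.  -7.5 72.6] rotvec [ 0.001 -0.002  0.003]
```

View pics/w16c.png

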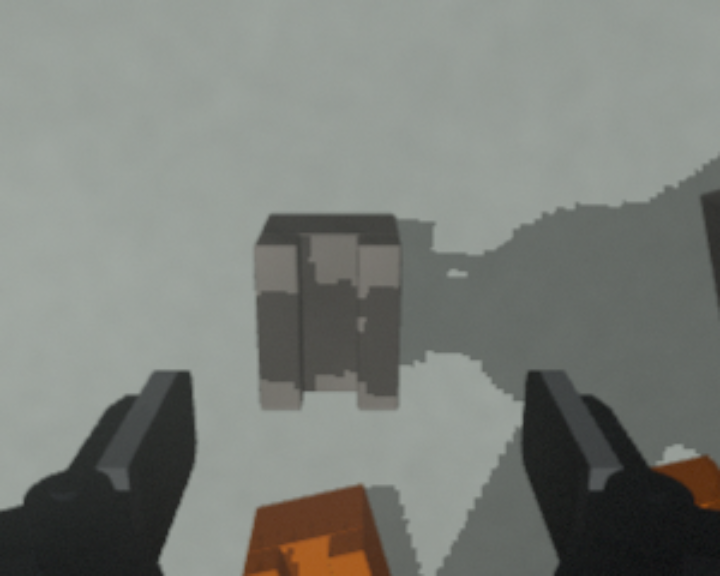

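Spacer A's top face here has crop corners (255,247) to (400,408), about 8 mm left of the jaw centre. I'll centre on it and go down. Orange stays clear at the bottom.

```bash
python3 -c "
from h import *
s=r.sense();C=cam('wrist',s)
P=cast(C,np.array([(255,247),(400,245),(400,408),(262,409)])/2.4+[170,100],36);print(P.mean(0),rect(P));p=P.mean(0)
go(p[0],p[1],-28,rect(P)[4])"
```

```text
[ 419.78093044 -145.65408001] [ 419.8 -145.7   48.8   39.6    4.7]
at [ 425.5 -153.2   43.6] [ 1.799e+02 -1.000e-01  4.200e+00] gap 68.18028849873154 t 26.225
tool delta mm [-5.3 -8.  71.5] in target axes [-5.1 -8.  71.6] rotvec [ 0.001 -0.002 -0.009]
```

Emit:
play_rows --deltas '[[[-0.004, -0.008, 0.015], [0, 0, 0], 0.2], [[0, 0, 0.02], [0, 0, 0], 0.2], [[0, 0, 0], [0, 0, 0], 0.2]]'

```text
time: 26.6
tool_pos: [421.7, -145.2, 8.1]
tcp_rot: [179.9, -0.2, 4.2]
ft_force: [0.3, 0.6, 0.4]
finger_gap: 68.2
```

```bash
python3 -c "
from h import *
go(420,-145,-28)"
```

```text
at [ 421.7 -145.2    8.1] [179.9  -0.2   4.2] gap 68.19092179389666 t 26.6
tool delta mm [-1.8 -0.4 36.1] in target axes [-1.7 -0.3 36.1] rotvec [ 0.002 -0.004 -0.   ]
```

Emit:
play_rows --deltas '[[[-0.001, 0, 0.012], [0, 0, 0], 0.2], [[0, 0, 0.012], [0, 0, 0], 0.25], [[0, 0, 0.008], [0, 0, 0], 0.3], [[0, 0, 0.003], [0, 0, 0], 0.3], [[0, 0, 0], [0, 0, 0], 0.3]]'

```text
time: 27.22
tool_pos: [421.3, -145.4, -28.3]
tcp_rot: [179.9, -0.3, 4.2]
ft_force: [-1.2, 0.2, 0.8]
finger_gap: 60.0
```

Emit:
play_rows --deltas '[[[0, 0, 0], [0, 0, 0], 1], [[0, 0, 0], [0, 0, 0], 1], [[0, 0, 0], [0, 0, 0], 1], [[0, 0, 0], [0, 0, 0], 1]]' --force 50

```text
time: 27.72
tool_pos: [421.9, -145.7, -27.6]
tcp_rot: [179.8, -0.4, 4.2]
ft_force: [-0.4, 0.2, -1.7]
finger_gap: 39.0
```

Emit:
play_rows --deltas '[[[0, 0, -0.02], [0, 0, 0], 1], [[0, 0, -0.04], [0, 0, 0], 1], [[0, 0, -0.05], [0, 0, 0.074], 1], [[0, 0, -0.03], [0, 0, 0], 1], [[0, 0, 0], [0, 0, 0], 1]]'

```text
time: 28.35
tool_pos: [419.2, -144.6, 114.8]
tcp_rot: [179.9, -0.2, -0.2]
ft_force: [-0.5, 0.7, -2.6]
finger_gap: 39.2
```

```bash
python3 -c "
from h import *
go(625,-55,100,-0.9)"
```

```text
at [ 419.2 -144.6  114.8] [179.9  -0.2  -0.2] gap 39.23296408917077 t 28.35
tool delta mm [205.4 -90.3  15.4] in target axes [204.3 -92.8  14.8] rotvec [ 0.001 -0.003  0.012]
```

Spacer A is held (39 mm, −2.6 N). Over to the yellow tray.

Emit:
play_rows --deltas '[[[0.05, -0.022, 0], [0, 0, 0.012], 1], [[0.05, -0.022, 0], [0, 0, 0], 1], [[0.05, -0.022, 0], [0, 0, 0], 1], [[0.05, -0.022, 0], [0, 0, 0], 1], [[0, 0, 0], [0, 0, 0], 1], [[0, 0, 0], [0, 0, 0], 1]]'

```text
time: 29.1
tool_pos: [619.4, -56.0, 99.8]
tcp_rot: [-180.0, 0.7, -1.0]
ft_force: [-0.2, 0.5, -0.5]
finger_gap: 39.2
```

```bash
python3 -c "
from h import *
look('w17',[('yellow',40)])
go(628,-60,-22,-0.9)"
```

```text
t 29.1 [619.4 -56.   99.8] [-180.     0.7   -1. ] qd 2.35
yellow [264. 181.] [625.7 -10.9 198.4 148.3  89.1] tool d [  6.2 -45.2  59.7]
at [619.  -56.   99.7] [-180.     0.7   -1. ] gap 39.34028840190127 t 29.15
tool delta mm [ 10.6   3.9 121.6] in target axes [  9.    3.8 121.7] rotvec [-0.001  0.013 -0.003]
```

Emit:
play_rows --deltas '[[[0.003, 0.002, 0.025], [0, 0.012, 0], 1], [[0.004, 0, 0.025], [0, 0, 0], 1], [[0, 0, 0.025], [0, 0, 0], 1], [[0, 0, 0.015], [0, 0, 0], 1], [[0, 0, 0.01], [0, 0, 0], 1], [[0, 0, 0], [0, 0, 0], 1]]'

```text
time: 29.9
tool_pos: [622.4, -62.0, -0.7]
tcp_rot: [180.0, -0.2, -1.3]
ft_force: [0.3, -0.2, -1.8]
finger_gap: 39.1
```

```bash
python3 -c "
from h import *
go(626,-58,-23,-0.9)"
```

```text
at [622.4 -62.   -0.7] [180.   -0.2  -1.3] gap 39.12471505682637 t 29.9
tool delta mm [ 3.5 -4.1 22.3] in target axes [ 3.6 -4.1 22.3] rotvec [ 0.    -0.003 -0.007]
```

Emit:
play_rows --deltas '[[[0.003, -0.004, 0.01], [0, 0, -0.007], 1], [[0, 0, 0.006], [0, 0, 0], 1], [[0, 0, 0.003], [0, 0, 0], 1], [[0, 0, 0.002], [0, 0, 0], 1], [[0, 0, 0], [0, 0, 0], 1]]'

```text
time: 30.52
tool_pos: [627.8, -58.0, -20.7]
tcp_rot: [179.9, -0.4, -0.9]
ft_force: [-0.3, -0.1, -1.5]
finger_gap: 39.3
```

Emit:
play_rows --deltas '[[[0, 0, 0.001], [0, 0, 0], 1], [[0, 0, 0], [0, 0, 0], 1]]'

```text
time: 30.78
tool_pos: [628.1, -58.1, -21.3]
tcp_rot: [179.9, -0.4, -0.9]
ft_force: [-0.4, 0.0, -1.9]
finger_gap: 39.1
```

Not touching yet (still carrying −1.9 N), so a little further down, then release.

Emit:
play_rows --deltas '[[[0, 0, 0.0015], [0, 0, 0], 1], [[0, 0, 0.001], [0, 0, 0], 1], [[0, 0, 0], [0, 0, 0], 0.42], [[0, 0, 0], [0, 0, 0], 0.42], [[0, 0, 0], [0, 0, 0], 0.42]]'

```text
time: 31.4
tool_pos: [629.0, -58.2, -23.0]
tcp_rot: [179.9, -0.5, -0.9]
ft_force: [-0.4, -0.0, -0.2]
finger_gap: 49.8
```

Emit:
play_rows --deltas '[[[0, 0, -0.02], [0, 0, 0], 0.42], [[0, 0, -0.04], [0, 0, 0], 0.42], [[0, 0, -0.05], [0, 0, 0], 0.25], [[0, 0, -0.05], [0, 0, 0], 0.2], [[0, 0, 0], [0, 0, 0], 0.2]]'

```text
time: 32.02
tool_pos: [628.4, -58.2, 148.7]
tcp_rot: [179.9, -0.8, -0.9]
ft_force: [1.0, 0.1, 1.2]
finger_gap: 68.6
```

```bash
python3 -c "
from h import *
look('w18',[])
go(443,-285,90,20.5)"
```

```text
t 32.025 [628.4 -58.2 148.7] [179.9  -0.8  -0.9] qd 3.16
at [627.  -57.9 145.9] [179.9  -0.6  -0.9] gap 68.22722208187771 t 32.075
tool delta mm [-181.   229.8   54.5] in target axes [-251.9  148.3   55.9] rotvec [ 0.003 -0.009 -0.373]
```

Emit:
play_rows --deltas '[[[-0.036, 0.046, 0], [0, 0, 0], 0.2], [[-0.036, 0.046, 0], [0, 0, 0], 0.2], [[-0.036, 0.046, 0], [0, 0, 0], 0.2], [[-0.036, 0.046, 0], [0, 0, 0], 0.2], [[-0.036, 0.046, 0], [0, 0, 0], 0.2], [[0, 0, 0.015], [0, 0, -0.125], 0.2], [[0, 0, 0.02], [0, 0, -0.125], 0.2], [[0, 0, 0.02], [0, 0, -0.12], 0.2]]'

```text
time: 33.08
tool_pos: [434.2, -290.5, 85.1]
tcp_rot: [179.9, -0.3, 20.9]
ft_force: [0.5, 0.3, 0.1]
finger_gap: 68.9
```

Emit:
play_rows --deltas '[[[0, 0, 0], [0, 0, 0], 0.2], [[0, 0, 0], [0, 0, 0], 0.2]]'

```text
time: 33.33
tool_pos: [432.3, -289.0, 83.0]
tcp_rot: [-179.8, -0.1, 20.7]
ft_force: [-0.2, 0.6, 0.0]
finger_gap: 68.6
```

```bash
python3 -c "
from h import *
look('w19',[])
im=cv2.imread('pics/w19.png');cv2.imwrite('pics/w19c.png',cv2.resize(im[100:340,170:470],None,fx=2.4,fy=2.4))"
```

```text
t 33.325 [ 432.3 -289.    83. ] [-1.798e+02 -1.000e-01  2.070e+01] qd 0.77
```

View pics/w19c.png

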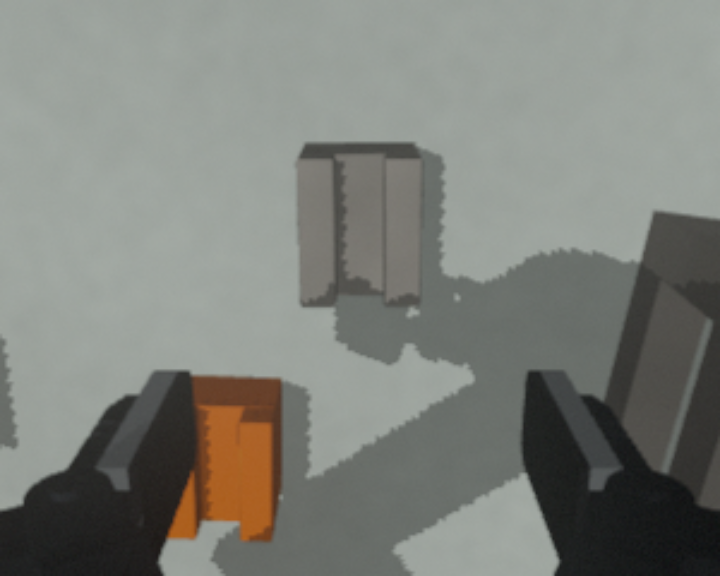

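Spacer B's top face has crop corners (298,158) to (420,305), aligned with the tool. The casting's corner is at the right (655,212), and one orange block is at the lower left. I'll check clearances.

```bash
python3 -c "
from h import *
s=r.sense();C=cam('wrist',s)
P=cast(C,np.array([(298,158),(421,158),(420,305),(302,305)])/2.4+[170,100],36);print(rect(P));p=P.mean(0)
R=Ro.from_euler('xyz',s['tcp_rot'],degrees=True).as_matrix()
for q,z in (((655,212),80),((660,280),80),((605,400),80),((605,400),0),((282,380),36)):
  c=cast(C,np.array(q)/2.4+[170,100],z)[0]; print(z,c.round(),'rel to spacer, tool axes',(R.T@np.r_[c-p,0])[:2].round())
go(p[0],p[1],-27)"
```

```text
[ 443.4 -285.4   49.2   39.2   20.9]
80 [ 487. -350.] rel to spacer, tool axes [18. 76.]
80 [ 471. -359.] rel to spacer, tool axes [-0. 79.]
80 [ 434. -362.] rel to spacer, tool axes [-36.  68.]
0 [ 404. -405.] rel to spacer, tool axes [-79.  98.]
36 [ 385. -279.] rel to spacer, tool axes [-52. -27.]
at [ 432.2 -289.    82.9] [-1.798e+02 -1.000e-01  2.070e+01] gap 68.34654171876191 t 33.375
tool delta mm [ 11.5   0.8 109.9] in target axes [ 11.7   0.4 109.9] rotvec [-0.003 -0.002  0.   ]
```

Clearance is fine with the gap held to about 55 mm (casting at least 68 mm off). Descend and grip.

Emit:
play_rows --deltas '[[[0.005, 0, 0.02], [0, 0, 0], 0.35], [[0.005, 0, 0.025], [0, 0, 0], 0.35], [[0, 0, 0.02], [0, 0, 0], 0.35], [[0, 0, 0.01], [0, 0, 0], 0.35], [[0, 0, 0], [0, 0, 0], 0.35]]'

```text
time: 34.0
tool_pos: [445.8, -287.2, 11.5]
tcp_rot: [179.8, -0.4, 20.3]
ft_force: [0.1, -0.7, -0.8]
finger_gap: 55.3
```

```bash
python3 -c "
from h import *
go(443.4,-285.4,-27)"
```

```text
at [ 445.8 -287.2   11.5] [179.8  -0.4  20.3] gap 55.3061105522788 t 34.0
tool delta mm [-1.8 -2.7 38.5] in target axes [-1.6 -2.5 38.5] rotvec [ 0.004 -0.006 -0.   ]
```

Emit:
play_rows --deltas '[[[-0.001, -0.002, 0.004], [0, 0, -0.008], 0.35], [[0, 0, 0.012], [0, -0.006, 0], 0.35], [[0, 0, 0.012], [0, 0, 0], 0.35], [[0, 0, 0.006], [0, 0, 0], 0.35], [[0, 0, 0.003], [0, 0, 0], 0.35], [[0, 0, 0], [0, 0, 0], 0.35]]'

```text
time: 34.75
tool_pos: [445.4, -286.6, -26.1]
tcp_rot: [179.6, -0.1, 20.8]
ft_force: [-0.7, -0.4, 1.0]
finger_gap: 55.2
```

Emit:
play_rows --deltas '[[[0, 0, 0], [0, 0, 0], 1], [[0, 0, 0], [0, 0, 0], 1], [[0, 0, 0], [0, 0, 0], 1], [[0, 0, 0], [0, 0, 0], 1]]'

```text
time: 35.25
tool_pos: [445.5, -286.7, -25.6]
tcp_rot: [179.6, -0.1, 20.8]
ft_force: [0.4, -0.3, -1.9]
finger_gap: 39.1
```

Emit:
play_rows --deltas '[[[0, 0, -0.02], [0, 0, 0], 1], [[0, 0, -0.04], [0, 0, 0], 1], [[0, 0, -0.05], [0, 0, 0], 1], [[0, 0, -0.03], [0, 0, 0.125], 1], [[0, 0, 0], [0, 0, 0.125], 1], [[0, 0, 0], [0, 0, 0.125], 1], [[0, 0, 0], [0, 0, 0], 1]]'

```text
time: 36.12
tool_pos: [443.8, -285.1, 117.9]
tcp_rot: [179.8, -0.1, -1.3]
ft_force: [0.3, -0.9, -1.7]
finger_gap: 38.9
```

```bash
python3 -c "
from h import *
go(626,37,110,-0.9)"
```

```text
at [ 443.8 -285.1  117.9] [ 1.798e+02 -1.000e-01 -1.300e+00] gap 38.94445104516889 t 36.125
tool delta mm [ 175.  -326.1    7. ] in target axes [ 177.2 -324.9    7.9] rotvec [ 0.004 -0.002 -0.006]
```

Emit:
play_rows --deltas '[[[0.029, -0.054, 0], [0, 0, 0], 1], [[0.029, -0.054, 0], [0, 0, 0], 1], [[0.029, -0.054, 0], [0, 0, 0], 1], [[0.029, -0.054, 0], [0, 0, 0], 1], [[0.029, -0.054, 0], [0, 0, 0], 1], [[0.029, -0.054, 0], [0, 0, 0], 1], [[0, 0, 0], [0, 0, 0], 1], [[0, 0, 0], [0, 0, 0], 1]]'

```text
time: 37.12
tool_pos: [625.2, 43.6, 113.1]
tcp_rot: [179.7, 0.1, 0.0]
ft_force: [0.3, -0.8, -2.5]
finger_gap: 39.2
```

```bash
python3 -c "
from h import *
look('w20',[('yellow',40)])
go(626,36,-20,-0.9)"
```

```text
t 37.125 [625.2  43.6 113.1] [1.797e+02 1.000e-01 0.000e+00] qd 1.46
yellow [358. 181.] [625.8 -10.6 198.5 148.7  89. ] tool d [ 0.7 53.8 73.3]
at [625.1  43.5 113.1] [ 1.797e+02  1.000e-01 -0.000e+00] gap 39.082391981409344 t 37.175
tool delta mm [  1.2   6.9 133.1] in target axes [  1.    7.5 133.1] rotvec [0.004 0.002 0.015]
```

Emit:
play_rows --deltas '[[[0.001, 0.005, 0.025], [0.004, 0, 0.014], 1], [[0, 0.003, 0.025], [0, 0, 0], 1], [[0, 0, 0.025], [0, 0, 0], 1], [[0, 0, 0.02], [0, 0, 0], 1], [[0, 0, 0.012], [0, 0, 0], 1], [[0, 0, 0], [0, 0, 0], 1]]'

```text
time: 37.92
tool_pos: [625.0, 27.4, 4.5]
tcp_rot: [179.9, 0.0, -1.1]
ft_force: [1.2, -0.9, -1.0]
finger_gap: 39.1
```

```bash
python3 -c "
from h import *
go(626,36,-21,-0.9)"
```

```text
at [625.   27.4   4.5] [179.9   0.   -1.1] gap 39.10069319341532 t 37.925
tool delta mm [ 0.9 -8.6 25.4] in target axes [ 0.9 -8.6 25.5] rotvec [ 0.001  0.    -0.004]
```

Emit:
play_rows --deltas '[[[0, -0.007, 0.01], [0, 0, 0], 1], [[0, 0, 0.008], [0, 0, 0], 1], [[0, 0, 0.004], [0, 0, 0], 1], [[0, 0, 0.002], [0, 0, 0], 1], [[0, 0, 0], [0, 0, 0], 1]]'

```text
time: 38.55
tool_pos: [627.3, 35.3, -18.6]
tcp_rot: [179.9, -0.2, -1.1]
ft_force: [-0.2, 0.5, -1.2]
finger_gap: 39.0
```

Emit:
play_rows --deltas '[[[0, 0, 0.001], [0, 0, 0], 1], [[0, 0, 0], [0, 0, 0], 1]]'

```text
time: 38.8
tool_pos: [627.7, 35.2, -19.2]
tcp_rot: [179.9, -0.3, -1.1]
ft_force: [-1.0, -0.6, -1.7]
finger_gap: 38.7
```

Emit:
play_rows --deltas '[[[0, 0, 0.0015], [0, 0, 0], 1], [[0, 0, 0.001], [0, 0, 0], 1], [[0, 0, 0], [0, 0, 0], 0.42], [[0, 0, 0], [0, 0, 0], 0.42], [[0, 0, 0], [0, 0, 0], 0.42]]'

```text
time: 39.42
tool_pos: [628.7, 35.1, -20.7]
tcp_rot: [179.9, -0.4, -1.1]
ft_force: [-0.1, 0.1, -0.3]
finger_gap: 49.6
```

Emit:
play_rows --deltas '[[[0, 0, -0.02], [0, 0, 0], 0.42], [[0, 0, -0.04], [0, 0, 0], 0.42], [[0, 0, -0.05], [0, 0, 0], 0.42], [[0, 0, -0.05], [0, 0, 0], 0.42], [[0, 0, 0], [0, 0, 0], 0.42]]'

```text
time: 40.05
tool_pos: [628.6, 35.4, 151.0]
tcp_rot: [179.9, -0.6, -1.1]
ft_force: [-0.1, -0.2, 1.4]
finger_gap: 50.0
```

```bash
python3 -c "
from h import *
look('w21',[])
go(415,135,90,-9)"
```

```text
t 40.05 [628.6  35.4 151. ] [179.9  -0.6  -1.1] qd 3.19
at [627.1  35.4 148.2] [179.9  -0.4  -1.1] gap 49.93221681943079 t 40.1
tool delta mm [-214.4  -95.7   56.6] in target axes [-225.1  -65.2   58.2] rotvec [ 0.001 -0.007  0.138]
```

Now the scraper.

Emit:
play_rows --deltas '[[[-0.05, -0.023, 0.005], [0, 0, 0], 0.42], [[-0.05, -0.023, 0.005], [0, 0, 0], 0.42], [[-0.05, -0.023, 0.005], [0, 0, 0], 0.42], [[-0.05, -0.023, 0.005], [0, 0, 0], 0.42], [[0, 0, 0.02], [0, 0, 0.138], 0.42], [[0, 0, 0.02], [0, 0, 0], 0.42], [[0, 0, 0], [0, 0, 0], 0.42], [[0, 0, 0], [0, 0, 0], 0.42]]'

```text
time: 41.1
tool_pos: [417.7, 132.9, 80.0]
tcp_rot: [179.9, 0.1, -9.2]
ft_force: [-0.1, 0.0, -0.2]
finger_gap: 49.7
```

```bash
python3 -c "
from h import *
look('w22',[('red',18),('black',18)])"
```

```text
t 41.1 [417.7 132.9  80. ] [ 1.799e+02  1.000e-01 -9.200e+00] qd 0.89
red [320. 221.] [401.8 134.2  80.4  22.4  -9.9] tool d [-15.7   1.1  62.1]
```

View pics/w22.png

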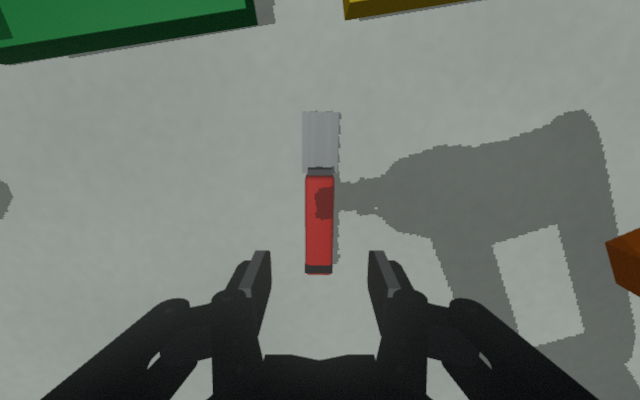

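The scraper lies straight under the jaws: blade tip at row 110, handle end at row 274. Its origin is about 7 mm ahead of the TCP. Centre, descend and grip.

Emit:
play_rows --deltas '[[[0.007, 0.001, 0.025], [0, 0, 0.005], 0.42], [[0, 0, 0.025], [0, 0, 0], 0.42], [[0, 0, 0.02], [0, 0, 0], 0.42], [[0, 0, 0.01], [0, 0, 0], 0.42], [[0, 0, 0], [0, 0, 0], 0.42]]'

```text
time: 41.78
tool_pos: [429.2, 130.6, 2.4]
tcp_rot: [180.0, -0.2, -9.6]
ft_force: [-0.5, -0.5, -0.0]
finger_gap: 49.4
```

```bash
python3 -c "
from h import *
look('w23',[('red',18)])
go(424.5,130.4,-33,-9.7)"
```

```text
t 41.775 [429.2 130.6   2.4] [180.   -0.2  -9.6] qd 0.98
red [320. 281.] [402.6 134.7  81.3  23.1  -9.6] tool d [-26.9   0.4 -15.7]
at [429.7 130.7   2.9] [-180.    -0.3   -9.6] gap 49.696900042416665 t 41.825
tool delta mm [-5.2  1.2 35.9] in target axes [-5.   1.2 35.9] rotvec [-0.    -0.005  0.002]
```

Emit:
play_rows --deltas '[[[-0.005, 0, 0.01], [0, -0.004, 0], 0.42], [[0, 0, 0.01], [0, 0, 0], 0.42], [[0, 0, 0.008], [0, 0, 0], 0.42], [[0, 0, 0.004], [0, 0, 0], 0.42], [[0, 0, 0.002], [0, 0, 0], 0.42], [[0, 0, 0], [0, 0, 0], 0.42]]'

```text
time: 42.58
tool_pos: [426.0, 131.9, -31.7]
tcp_rot: [-179.9, -0.2, -9.6]
ft_force: [-0.2, -0.4, -0.4]
finger_gap: 49.6
```

Emit:
play_rows --deltas '[[[0, 0, 0], [0, 0, 0], 1], [[0, 0, 0], [0, 0, 0], 1], [[0, 0, 0], [0, 0, 0], 1], [[0, 0, 0], [0, 0, 0], 1], [[0, 0, 0], [0, 0, 0], 1]]'

```text
time: 43.2
tool_pos: [426.4, 132.0, -31.1]
tcp_rot: [-179.9, -0.2, -9.6]
ft_force: [-0.1, 0.4, -1.2]
finger_gap: 22.9
```

Emit:
play_rows --deltas '[[[0, 0, -0.02], [0, 0, 0], 1], [[0, 0, -0.04], [0, 0, 0], 1], [[0, 0, -0.05], [0, 0, 0], 1], [[0, 0, -0.05], [0, 0, 0], 1], [[0, 0, 0], [0, 0, 0], 1]]'

```text
time: 43.82
tool_pos: [424.1, 131.6, 132.2]
tcp_rot: [-180.0, -0.0, -9.6]
ft_force: [0.5, -0.2, -1.7]
finger_gap: 22.8
```

```bash
python3 -c "
from h import *
go(637,247,120,89.1)"
```

```text
at [424.1 131.6 132.2] [-180.    -0.    -9.6] gap 22.78612082585921 t 43.825
tool delta mm [ 190.7 -149.2   12.4] in target axes [118.7 211.1  12.2] rotvec [ 1.000e-03 -1.000e-03 -1.722e+00]
```

Held (gap 22.8). Turn to yaw 89, then shift over the green tray.

Emit:
play_rows --deltas '[[[0, 0, 0], [0, 0, -0.172], 1], [[0, 0, 0], [0, 0, -0.172], 1], [[0, 0, 0], [0, 0, -0.172], 1], [[0, 0, 0], [0, 0, -0.172], 1], [[0, 0, 0], [0, 0, -0.172], 1], [[0, 0, 0], [0, 0, -0.172], 1], [[0, 0, 0], [0, 0, -0.172], 1], [[0, 0, 0], [0, 0, -0.172], 1]]'

```text
time: 44.82
tool_pos: [417.7, 130.3, 120.9]
tcp_rot: [-179.3, 0.4, 71.8]
ft_force: [0.6, -0.3, -1.1]
finger_gap: 22.5
```

Emit:
play_rows --deltas '[[[0, 0, 0], [0, 0, -0.172], 1], [[0, 0, 0], [0, 0, -0.172], 1], [[0, 0, 0], [0, 0, 0], 1], [[0.03, 0.05, 0], [0, 0, 0], 1], [[0.03, 0.05, 0], [0, 0, 0], 1], [[0.03, 0.05, 0], [0, 0, 0], 1], [[0.03, 0.05, 0], [0, 0, 0], 1], [[0, 0, 0], [0, 0, 0], 1]]'

```text
time: 45.82
tool_pos: [611.7, 257.4, 100.4]
tcp_rot: [-178.2, 0.4, 90.6]
ft_force: [-0.3, -0.7, -1.8]
finger_gap: 22.5
```

```bash
python3 -c "
from h import *
look('w24',[('green',40),('red',140)])
go(637,247,-27,89.1)"
```

```text
t 45.825 [611.7 257.4 100.4] [-178.2    0.4   90.6] qd 3.99
green [371. 173.] [647.5 254.1 170.4 100.6 -89.8] tool d [-3.3 37.7 59.2]
green [442. 100.] [689.  332.3  50.4  39.1  -1.2] tool d [74.4 80.  57.3]
red [320. 298.] [613.  234.4  75.8  25.7 -88.9] tool d [-23.4  -0.2 -39.5]
at [610.5 256.5 101.5] [-178.2    0.4   90.7] gap 22.904583392181255 t 45.875
tool delta mm [ -8.9  30.4 127.7] in target axes [ -9.1  26.6 128.5] rotvec [-0.031  0.008  0.027]
```

View pics/w24.png

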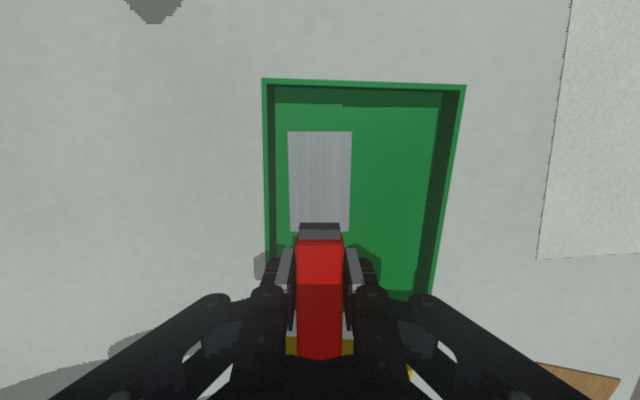

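The scraper is held level. The green tray's far rim runs (262,80) to (466,86). I'll get the tray centre from it.

```bash
python3 -c "
from h import *
s=r.sense();C=cam('wrist',s)
P=cast(C,[(262,80),(466,86)],40);e=P[1]-P[0];L=np.hypot(*e);a=np.degrees(np.arctan2(e[1],e[0]));n=np.array([e[1],-e[0]])/L
c=P.mean(0)+100*n;print(P.round(1),L,a,c)
go(c[0],c[1],-26,90+a)"
```

```text
[[564.8 353.3]
 [713.8 350.7]] 149.02453491335257 -1.0242842118687485 [637.48068055 252.00378986]
at [610.5 256.5 101.5] [-178.2    0.4   90.7] gap 22.904583392181255 t 45.875
tool delta mm [ -3.9  30.9 126.6] in target axes [ -4.1  27.1 127.5] rotvec [-0.031  0.008  0.029]
```

Emit:
play_rows --deltas '[[[-0.002, 0.014, 0.02], [-0.03, 0.008, 0.029], 1], [[-0.002, 0.014, 0.025], [0, 0, 0], 1], [[0, 0, 0.025], [0, 0, 0], 1], [[0, 0, 0.02], [0, 0, 0], 1], [[0, 0, 0], [0, 0, 0], 1]]'

```text
time: 46.5
tool_pos: [635.2, 249.6, 11.0]
tcp_rot: [180.0, 0.0, 88.2]
ft_force: [-1.0, 0.2, -1.6]
finger_gap: 23.0
```

```bash
python3 -c "
from h import *
go(638,251,-26,89)"
```

```text
at [635.2 249.6  11. ] [180.    0.   88.2] gap 22.991906252855163 t 46.5
tool delta mm [ 1.5  2.7 37. ] in target axes [ 1.5  2.8 37. ] rotvec [ 0.     0.    -0.014]
```

Emit:
play_rows --deltas '[[[0.001, 0.002, 0.012], [0, 0, -0.014], 1], [[0, 0, 0.01], [0, 0, 0], 1], [[0, 0, 0.008], [0, 0, 0], 1], [[0, 0, 0.004], [0, 0, 0], 1], [[0, 0, 0.001], [0, 0, 0], 1], [[0, 0, 0], [0, 0, 0], 1]]'

```text
time: 47.25
tool_pos: [639.3, 251.3, -22.8]
tcp_rot: [179.7, -0.1, 89.0]
ft_force: [0.3, -0.2, -1.8]
finger_gap: 22.9
```

Emit:
play_rows --deltas '[[[0, 0, 0.0015], [0, 0, 0], 1], [[0, 0, 0], [0, 0, 0], 1]]'

```text
time: 47.5
tool_pos: [639.7, 251.4, -23.8]
tcp_rot: [179.7, -0.1, 89.0]
ft_force: [0.1, 0.4, -2.2]
finger_gap: 22.5
```

Emit:
play_rows --deltas '[[[0, 0, 0.002], [0, 0, 0], 1], [[0, 0, 0.0015], [0, 0, 0], 1], [[0, 0, 0.001], [0, 0, 0], 1]]'

```text
time: 47.88
tool_pos: [640.1, 251.6, -27.1]
tcp_rot: [179.6, -0.1, 89.0]
ft_force: [-5.9, -2.5, 12.0]
finger_gap: 22.8
```

Emit:
play_rows --deltas '[[[0, 0, 0], [0, 0, 0], 0.5], [[0, 0, 0], [0, 0, 0], 0.5], [[0, 0, 0], [0, 0, 0], 0.5], [[0, 0, -0.02], [0, 0, 0], 0.5], [[0, 0, -0.04], [0, 0, 0], 0.5], [[0, 0, -0.06], [0, 0, 0], 0.5], [[0, 0, -0.06], [0, 0, 0], 0.5], [[0, 0, 0], [0, 0, 0], 0.5]]'

```text
time: 48.88
tool_pos: [639.7, 251.5, 164.6]
tcp_rot: [179.4, -0.2, 89.0]
ft_force: [1.0, -0.4, 0.5]
finger_gap: 42.6
```

Emit:
play_rows --deltas '[[[-0.05, -0.02, -0.04], [0, 0, 0], 0.5], [[-0.05, -0.02, -0.04], [0, 0, 0], 0.5], [[-0.05, -0.02, -0.03], [0, 0, 0], 0.5], [[-0.05, -0.02, 0], [0, 0, 0], 0.5], [[-0.05, -0.02, 0], [0, 0, 0], 0.5], [[0, 0, 0], [0, 0, 0], 0.5], [[0, 0, 0], [0, 0, 0], 0.5]]'

```text
time: 49.75
tool_pos: [533.8, 4.5, 272.3]
tcp_rot: [179.1, -0.0, 89.1]
ft_force: [-0.1, 1.0, -0.4]
finger_gap: 42.4
```

```bash
python3 -c "
from h import *
look('w25',[('red',22)]);dark(16)
im=cv2.imread('pics/w25.png')
a=eyes.snapshot('scene')[90:310,180:460,::-1];b=eyes.snapshot('side')[70:390,160:440,::-1]
h=380
f=lambda x:cv2.resize(x,(int(x.shape[1]*h/x.shape[0]),h),interpolation=cv2.INTER_CUBIC)
o=np.hstack([f(a),f(b)]);print(o.shape);cv2.imwrite('pics/fin.png',o[:,:800] if o.shape[1]>800 else o)"
```

```text
t 49.75 [533.8   4.5 272.3] [179.1  -0.   89.1] qd 1.17
red [398.  10.] [ 6.377e+02  1.989e+02  2.490e+01  2.050e+01 -6.000e-01] tool d [195.9  96.8 252. ]
dark [453.  22.] [710.2 185.7  49.5  16.   88.8]
(380, 815, 3)
```

The picture limit is reached, so the last checks are numerical. I'll turn to yaw 0 above the trays and measure all items there.

Emit:
play_rows --deltas '[[[0, 0, -0.01], [0, 0, 0.173], 0.5], [[0, 0, -0.01], [0, 0, 0.173], 0.5], [[0, 0, -0.01], [0, 0, 0.173], 0.5], [[0, 0, -0.01], [0, 0, 0.173], 0.5], [[0, 0, -0.01], [0, 0, 0.173], 0.5], [[0, 0, -0.01], [0, 0, 0.173], 0.5], [[0, 0, -0.01], [0, 0, 0.173], 0.5], [[0, 0, -0.01], [0, 0, 0.173], 0.5]]'

```text
time: 50.95
tool_pos: [533.9, 13.9, 349.4]
tcp_rot: [-179.9, -0.3, 8.1]
ft_force: [0.9, -0.3, 0.2]
finger_gap: 42.4
```

Emit:
play_rows --deltas '[[[0.02, 0, -0.01], [0, 0, 0.173], 0.5], [[0.03, 0, 0], [0, 0, 0], 0.5], [[0.03, 0, 0], [0, 0, 0], 0.5], [[0, 0, 0], [0, 0, 0], 0.5], [[0, 0, 0], [0, 0, 0], 0.5]]'

```text
time: 51.58
tool_pos: [616.8, 20.0, 359.3]
tcp_rot: [-179.8, -0.2, -1.8]
ft_force: [-0.1, 0.3, 0.2]
finger_gap: 42.7
```

```bash
python3 -c "
from h import *
look('w26',[('red',24),('orange',36)],amin=100);dark(16,75,100)
s=r.sense();C=cam('wrist',s);im=eyes.snapshot('wrist')
for col in('yellow','blue','green'):
    m=mask(im,col)
    for c in blobs(m,3000):
        q=rect(cast(C,c,40));print(col,q)
        f=np.zeros_like(m);cv2.fillPoly(f,[cv2.convexHull(c)],255);f=cv2.erode(f,np.ones((15,15)))
        for d in blobs(f&~m,80):
            px=im[d[:,1],d[:,0]].mean(0).astype(int)
            for z in (16,40): print('  inside',d.mean(0).round(),px,z,rect(cast(C,d,z)))
S=eyes.snapshot('scene');CS=cam('scene')
for col,z in(('red',16),('orange',30),('black',12)):
    for c in blobs(mask(S,col),20):
        q=rect(cast(CS,c,z))
        if 280<q[0]<800 and abs(q[1])<520:print('scene',col,c.mean(0).round(),q)
"
```

```text
t 51.575 [616.8  20.  359.3] [-179.8   -0.2   -1.8] qd 1.27
red [197. 150.] [638.4 226.1  77.6  21.6  88.2] tool d [  13.7 -205.6  336. ]
orange [477. 298.] [ 344.1 -275.    59.1   33.8   50.6] tool d [-264.2  304.7  321.4]
dark [563. 290.] [ 340.2 -448.2   72.    21.6   29.5]
dark [600. 282.] [ 364.5 -515.3   51.6   46.3    5.8]
dark [ 22. 276.] [406.3 604.6  57.8  33.1 -65.7]
dark [ 72. 258.] [438.4 495.9  38.2  18.3  -7. ]
dark [618. 253.] [ 417.4 -535.1   53.2   16.3   14.4]
dark [585. 234.] [ 472.6 -470.7  124.3   77.4  -56.1]
dark [418. 165.] [ 596.9 -149.4   59.2   10.1   -0.9]
dark [504. 138.] [ 639.  -290.7   89.1   41.3   -0.7]
dark [452. 139.] [ 639.7 -203.8  109.    33.5   -1.2]
dark [240. 148.] [633.7 154.2 146.6   8.2  -1.2]
yellow [625.  -11.7 197.8 147.6  89. ]
  inside [311. 155.] [134 123  77] 16 [622.4  35.   56.1  42.3  -1.6]
  inside [311. 155.] [134 123  77] 40 [625.5  34.2  53.6  40.4  -1.6]
  inside [367. 152.] [118 108  65] 16 [622.8 -61.6  52.8  46.3  -1.5]
  inside [367. 152.] [118 108  65] 40 [626.  -58.   50.3  44.2  -1.5]
blue [ 640.9 -242.5  209.4  148.    89.1]
  inside [504. 137.] [26 39 64] 16 [ 639.7 -291.    87.6   40.    -0.7]
  inside [504. 137.] [26 39 64] 40 [ 642.1 -276.9   83.6   38.1   -0.7]
  inside [452. 138.] [32 44 69] 16 [ 640.5 -203.6  107.6   33.5   -0.9]
  inside [452. 138.] [32 44 69] 40 [ 642.8 -193.5  102.7   32.    -0.9]
scene red [332. 265.] [641.3 231.1  82.8  28.4  89.8]
scene orange [427. 270.] [452.3 460.4  59.5  57.4  25. ]
scene orange [319. 148.] [ 327.9 -136.5   74.2   51.3   17.8]
scene black [431. 259.] [399.9 440.4  28.5  25.5  72.6]
scene black [243. 190.] [ 646.6 -198.2  100.5   30.2   -0.9]
scene black [225. 178.] [ 657.1 -286.    64.2   33.3   -7.6]
scene black [284. 122.] [ 308.2 -344.3  281.7  132.3   55.3]
```

```bash
python3 -c "
from bench import r
print(r.hand_in(), r.sense()['time'])"
```

```text
the job is handed in; nothing more can be done
the job is handed in; nothing more can be done
```

The job is handed in, finished at about 52 s of the 128 s. Everything was placed in the order asked. The casting, the bottle and the orange blocks were never gripped or touched.

| Item | Tray | Measured position (x, y, mm) |
|---|---|---|
| strip_long | blue | 640, −204 |
| strip_short | blue | 639, −291 |
| spacer nearer the middle | yellow | 626, −58 |
| spacer nearer the casting | yellow | 626, 34 |
| scraper (lying along the long side) | green | 638, 249 |

- **Last checks:** the final wrist camera measurements show each item in its tray, with outlines matching its flat size and nothing overlapping. The gripper was empty and high above the bench. These checks were by numbers only, because the 16-picture viewing limit was used up before the final picture.
- **First grip missed:** the real fingertips sit about 38 mm higher than the stated TCP. I found this by touching the strip's top lightly (about 19 N) and allowed for it afterwards.
- **Scraper:** it met the tray floor with about 12 N before I released it.
- **Camera disagreement:** the scene and side cameras differed from the wrist camera by about 5–20 mm. I used the close wrist views, which the grasps confirmed.

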